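# Set the rinsed whetstones up to dry

## Robot

A 6-joint arm with a two-finger parallel gripper is mounted at the origin on a cart in front of the work surface, level with it; the furniture and walls round the work are solid. World frame = base frame: x ahead of the robot, y to its left, z up, the work surface at z = 0. Lengths are in m, angles in rad, forces in N, time in s.
With the tool pointing down it reaches from about 0.35 to 0.85 m from the base axis. Payload 8.1 kg.
Tool frame: the origin (TCP) lies on the centre line of the jaws, within the pads' length; the fingertips stand 8 mm ahead of it and the grasp point (between the pads) lies 11 mm behind it (robot.tip_reach is the distance from the TCP to the fingertips, in m); y points along the fingers, z is the direction in which the jaws open and shut, and the axes are right-handed (so a half turn about y gives the same grasp; the last joint's range is limited). The gripper opens to 93 mm and grips with 3 to 60 N. Pads are 15 mm wide; open, the fingers measure 128 mm over their backs; the gripper's body (75 mm by 188 mm) begins 65 mm behind the grasp point.
Start: joints at [1.206, 0.13, 1.488, -0, 1.523, -0.085], TCP at [0.166, 0.577, 0.227] pointing down, gripper open.
Joint ranges: [-2.96, 2.96], [-0.89, 2.26], [0.02, 2.5], [-1.34, 4.48], [0, 2.73], [-2.66, 2.66]. Speed limits (rad/s): [2.39, 2.39, 2.79, 3.14, 3.14, 3.14].

## Interface

Orientations are given as a unit quaternion [w, x, y, z].
In Python, from cell import robot gives the robot as it stands.
- The arm moves only by the tool play_rows, never from a script. Its arguments are lists of equal length, an entry for each row: "offset": the shift along the tool's x, y, z in mm, a list of three; "turn": the turn, a rotation vector about the tool's x, y, z in degrees, a list of three; "hand": the closure in counts, from 0 (fully open) to 255 (shut). In form: {"offset": [[x, y, z], ...], "turn": [[ax, ay, az], ...], "hand": [hand, ...]}. A call has 1 to 5 rows; each row is the pose to reach, as a shift and turn from the pose commanded when the call began, along the tool's axes at that moment; what a row does not reach only later rows make up. A row lasts 1/12 s, in which the tool goes at most 41.7 mm and 7.16 degrees, less where a joint would pass 70% of its speed; a pose out of reach is approached as far as the arm can. A call with a gripper value outside its range is refused whole. The fingers move at their own pace and stop on an object; "newtons" is the grip in N (left out, the last holds). Time passes only in rows, so rows that repeat a pose let the fingers close. It gives the time, the measured TCP pose, the force and the opening at its end, in the units of the state.
- robot.sense(): the state, without advancing time (a new reading comes with each control period).
- robot.read_camera(name): name is "side" or "top" or "wrist"; returns the picture (400x640x3 uint8, red, green, blue); there is no depth.
- robot.camera_params(name): a dict with "fx", "fy", "cx", "cy" (pixels), "world_to_cam" (4x4, takes a point from world to camera coordinates); the wrist camera has in their place "tool_from_camera" (4x4, takes a point from camera to tool coordinates, whose origin is the TCP and whose axes are the tool frame's). Camera axes: x right, y down, z forward; pixel columns grow to the right and rows downward; lengths in m; the calibration is good to about 2 mm. A picture is of the moment at which its call begins: read the wrist's pose just before it. camera_params takes no time and is no camera call.
- robot.sign_off(): hands the job in, once; it reports no verdict.
Trained networks look in the newest picture that a camera, given by its name, has taken for a name from the list of things; names that differ only in an ending like _2 or _b are one class to them, and where a whole thing is asked for, a point or a joint stands for the part that bears it (a point fixed in the world has none). Each returns a list of dicts, best first, with "score" (0 to 1); they miss things now and then, are a little off and sometimes report something else, mostly with a low value. They report only what shows in the picture. A call takes as long as a camera call.
- robot.spot_in(camera, query): "rect" ([centre column, centre row, width, height] in pixels, round what is visible of it).
- robot.regions_of(camera, query): "pixels" (400x640 bool, what is visible of it) and "rect" ([centre column, centre row, width, height] in pixels, round what is visible of it).
- robot.spot_point(camera, query): "position" ([row, column] in pixels: a listed point, or the origin of a listed thing).
The state is a dict: "t": time; "joint_pos": joint angles; "joint_velocities": joint speeds; "tau": joint torques, N m; "tcp_pos": TCP position; "eef_rot": TCP orientation; "force": force on the tool from outside, world axes, zero at the start; "ft_torque": the same for the moment, N m; "opening": opening from 0.0 (shut) to 1.0 (fully open).
Only numpy, scipy, OpenCV 4.12 (cv2) and the standard library are available. Lean on these libraries where they do the work, as an engineer would, in place of code of your own. Each camera call takes 0.05 s, during which the arm holds its last target. There are 200 camera calls.

## Task

Set the rinsed stones up to dry. First take the metal pommel caps that were left in the blue drip tray and put them in the open black card box; then, without lifting the tray or letting its left end come out of the corner stop, push its right end back so that it swings round until the tray lies flush along the wooden rail over its whole length. Then lean every green and grey stone lying on the table at a slant against the top of the rail, one end standing in the tray well out from the rail and the other end resting up on the rail, side by side with a finger's width of air between them, and leave the other things on the table where they are.

Things in the scene. Friction and masses are not known exactly. Their poses are not given: they have to be found in the camera images.
- drying_rail: Fixed wooden rail: 290 mm long (its y), 14 mm thick, top edge 55 mm above the table. Origin on the table at the foot of its front face, half-way along; x points back through the rail, away from the robot (front face at x = 0), y to the left along it, z up. Small feet behind. Place and yaw vary. It carries an aluminium end stop at its left end (see corner_stop).
- corner_stop (a point): The 22 mm high end stop runs forward from the rail's left end (inner face at rail y = 0.137) to rail x = -0.093, then a hook turns right in front of the tray's left end (rail y = 0.149 to 0.100, inner face at rail x = -0.083). The point is the hook's free inner corner, 11 mm up, about which the tray swings.
- drip_tray: Loose blue open tray on the table, 74 mm wide (its x, 0 to 0.074), 260 mm long (its y, -0.230 to +0.030), 14 mm high, walls and floor 5 mm, 0.5 kg. Origin on its underside at the outer front face, 30 mm from the left end. The left end stands inside the corner stop's hook; the right end starts swung 0.3 to 0.5 rad out towards the robot.
- tray_push (a point): Point on the tray's outer front face, 30 mm from its right end, 8 mm up. Pushed back here the tray swings about the hook; the left end has 9 mm of play there, so a second push near the tray's middle may be needed to lie flush all along.
- tray_left_back (a point): Point on the tray's outer back face, 10 mm from its left end, 8 mm up; at rail x = 0 when flush.
- tray_right_back (a point): Point on the tray's outer back face, 10 mm from its right end, 8 mm up; at rail x = 0 when flush.
- card_box: Fixed open black card box on the table at the left, 60 mm (its x) by 200 mm (its y), 26 mm high, walls and floor 2 mm. Origin at the centre of its underside.
- green_1_mid (a point): Green whetstone, plain block 46 x 108 x 22 mm (its x, y, z; the long way is y), about 0.26 kg, lying loose and flat on the table at the start. The point is its very centre. May be absent (one or both of green_1 and grey_1 are there).
- grey_1_mid (a point): Grey whetstone, plain block 40 x 100 x 18 mm (its x, y, z; the long way is y), about 0.17 kg, lying loose and flat on the table at the start. The point is its very centre. May be absent (one or both of green_1 and grey_1 are there).
- green_2_mid (a point): Green whetstone, plain block 46 x 108 x 22 mm (its x, y, z; the long way is y), about 0.26 kg, lying loose and flat on the table at the start. The point is its very centre. Always there.
- pommel_1_mid (a point): Brass pommel cap (end cap of a knife handle), a solid turned slug 23 mm across and 22 mm high, 25 g, standing upright on the floor of the tray at the start. The point is its centre. May be absent (2 or 3 of the three are there).
- pommel_2_mid (a point): Steel pommel cap (end cap of a knife handle), a solid turned slug 23 mm across and 22 mm high, 25 g, standing upright on the floor of the tray at the start. The point is its centre. May be absent (2 or 3 of the three are there).
- pommel_3_mid (a point): Copper pommel cap (end cap of a knife handle), a solid turned slug 23 mm across and 22 mm high, 25 g, standing upright on the floor of the tray at the start. The point is its centre. May be absent (2 or 3 of the three are there).
- marker: Bystander: white felt marker, 124 mm, beyond the card box. Origin under its middle.
- screwdriver: Bystander: red screwdriver, 180 mm, at the right in front of the chest. Origin under its middle.
- handle_blank: Bystander: dark wooden handle blank, 118 x 23 x 19 mm, near the table's front edge before the tray. Origin under its middle.

How it is judged:
On the way, in this order (a step that is already met when the one before it is completed fails the run):
1. the pommel caps are out of the tray and in the card box (x of pommel_1_mid in the frame of card_box between -0.03 and 0.03 m and y of pommel_1_mid in the frame of card_box between -0.1 and 0.1 m and height (world z) of each of pommel_1_mid, pommel_2_mid, pommel_3_mid below 0.03 m and x of pommel_2_mid in the frame of card_box between -0.03 and 0.03 m and y of pommel_2_mid in the frame of card_box between -0.1 and 0.1 m and x of pommel_3_mid in the frame of card_box between -0.03 and 0.03 m and y of pommel_3_mid in the frame of card_box between -0.1 and 0.1 m), for 0.2 s.
2. the tray has been swung flush along the rail (x of each of tray_left_back, tray_right_back in the frame of drying_rail above -0.007 m and height (world z) of drip_tray below 0.008 m), for 0.2 s.
At the end, for the whole second after the job is handed in: Pommel caps in the card box; tray flat, both ends of its back within 7 mm of the rail; each stone still, touching tray and rail, long way 0.35-1.2 rad from vertical, width along the rail within 0.35 rad, centre within 125 mm of the rail's middle; stone centres over 55 mm apart (all of step 1 and all of step 2 and angle between the y axis of green_1_mid and the z axis of drying_rail, either way round between 0.35 and 1.2 rad and angle between the x axis of each of green_1_mid, grey_1_mid, green_2_mid and the y axis of drying_rail, either way round below 0.35 rad and contact force between each of green_1, grey_1, green_2 and drying_rail above 0.05 N and contact force between each of green_1, grey_1, green_2 and drip_tray above 0.05 N and y of green_1_mid in the frame of drying_rail between -0.125 and 0.125 m and linear speed of each of green_1, grey_1, green_2 below 0.02 m/s and angle between the y axis of grey_1_mid and the z axis of drying_rail, either way round between 0.35 and 1.2 rad and y of grey_1_mid in the frame of drying_rail between -0.125 and 0.125 m and angle between the y axis of green_2_mid and the z axis of drying_rail, either way round between 0.35 and 1.2 rad and y of green_2_mid in the frame of drying_rail between -0.125 and 0.125 m and distance between green_1_mid and grey_1_mid above 0.055 m and distance between each of green_1_mid, grey_1_mid and green_2_mid above 0.055 m).
It fails at once if the tray is lifted off the table (height (world z) of drip_tray above 0.02 m).
It fails at once if the tray's left end comes out of the corner stop (horizontal distance between drip_tray and corner_stop above 0.035 m).
It fails at once if a bystander (marker, screwdriver, handle blank) is moved more than 4 cm (distance of any of marker, screwdriver, handle_blank from where it was at the start of the episode above 0.04 m).
Of pommel_1, pommel_2, pommel_3 only 2 to 3 are there at a start; the rules pass over those that are not, and their reading is None.
Of green_1, grey_1 only 1 to 2 are there at a start; the rules pass over those that are not, and their reading is None.
At some moment in a run one of green_2 may be knocked a few centimetres aside while the robot is not near it.
It also fails if it takes over 210 s, if anything falls off the work surface, if the arm or the gripper's body presses on something with over 40 N, if the wrist force passes 120 N, or if a joint passes its speed limit or range.

## Working session

There is one attempt and no reset: what is moved stays moved. The work goes in short steps, Python scripts to look and compute and a tool call to move; the robot and the scene stay as the last step left them, time stands still between calls to the robot, and variables do not carry over. Pictures are saved under pics/ and viewed, about 12 in all and at most 16, crops included, and the job is handed in when it is done.

Besides the shell and the picture viewer there is one more tool, called after "Emit:" as name(argument=value, ...) on one line, values as JSON. play_rows: Moves the arm, as the interface text tells. Its arguments: {"type":"object","properties":{"offset":{"type":"array","items":{"type":"array","items":{"type":"number"}}},"turn":{"type":"array","items":{"type":"array","items":{"type":"number"}}},"hand":{"type":"array","items":{"type":"number"}},"newtons":{"type":"number"}},"required":["offset","turn","hand"]}

```bash
ls; mkdir -p pics; python3 - <<'E'
from cell import robot
import cv2, numpy as np
s=robot.sense(); print({k:np.round(v,3).tolist() for k,v in s.items()}, robot.tip_reach)
for n in("top","side"):
    im=robot.read_camera(n); cv2.imwrite(f"pics/{n}0.png",im[:,:,::-1])
    p=robot.camera_params(n); print(n,p["fx"],p["fy"],p["cx"],p["cy"]); print(np.round(p["world_to_cam"],4).tolist())
print(robot.camera_params("wrist"))
for q in ["drip_tray","card_box","drying_rail","corner_stop","tray_push","tray_left_back","tray_right_back","green_1_mid","grey_1_mid","pommel_1_mid","pommel_2_mid","pommel_3_mid","handle_blank","screwdriver","marker"]:
    print(q,[(np.round(d["position"],1).tolist(),round(d["score"],2)) for d in robot.spot_point("top",q)])
E
```

```text
pics
{'t': 0.0, 'joint_pos': [1.206, 0.131, 1.489, 0.0, 1.523, -0.085], 'joint_velocities': [0.001, 0.001, -0.0, -0.001, 0.001, 0.002], 'tau': [0.002, -55.982, -49.177, 0.077, 0.035, -0.0], 'tcp_pos': [0.165, 0.576, 0.226], 'eef_rot': [-0.7, 0.701, -0.099, 0.098], 'force': [-0.099, 0.604, 0.663], 'ft_torque': [0.005, -0.031, -0.016], 'opening': 0.998} 0.008
top 374.23422124090996 374.23422124090996 318.1083740555067 197.46418114008958
[[-0.0091, -1.0, -0.002, 0.0398], [-0.9875, 0.0093, -0.1572, 0.5415], [0.1572, 0.0006, -0.9876, 0.798], [0.0, 0.0, 0.0, 1.0]]
side 381.4823581273919 381.4823581273919 320.52806045451143 195.38961710619435
[[-1.0, 0.0091, -0.0025, 0.5158], [0.0065, 0.4722, -0.8815, 0.0282], [-0.0068, -0.8814, -0.4723, 0.9242], [0.0, 0.0, 0.0, 1.0]]
{'fx': 329.1917931399659, 'fy': 329.1917931399659, 'cx': 323.30754711039475, 'cy': 199.55535152433723, 'tool_from_camera': array([[ 4.48947824e-04,  9.61402739e-01,  2.75144640e-01,
        -7.73838589e-02],
       [ 2.73986282e-04, -2.75144775e-01,  9.61402766e-01,
        -1.57609760e-01],
       [ 9.99999862e-01, -3.56233823e-04, -3.86936810e-04,
         4.55477996e-04],
       [ 0.00000000e+00,  0.00000000e+00,  0.00000000e+00,
         1.00000000e+00]])}
drip_tray [([189.2, 280.3], 0.78), ([164.5, 218.3], 0.28)]
card_box [([228.5, 202.3], 0.8)]
drying_rail [([158.2, 327.6], 0.58)]
corner_stop [([190.6, 280.0], 0.86)]
tray_push [([235.2, 357.2], 0.93)]
tray_left_back [([157.9, 291.1], 0.69)]
tray_right_back [([209.2, 380.3], 0.82)]
green_1_mid [([158.8, 324.5], 0.52)]
grey_1_mid [([231.6, 292.1], 0.96)]
pommel_1_mid [([210.7, 355.6], 0.6)]
pommel_2_mid [([179.8, 297.1], 0.64), ([166.7, 219.5], 0.59)]
pommel_3_mid [([268.7, 331.7], 0.54), ([199.0, 327.5], 0.52)]
handle_blank [([269.1, 327.9], 0.78), ([156.8, 327.8], 0.53)]
screwdriver [([156.1, 435.6], 0.78)]
marker [([165.7, 218.2], 0.53)]
```

View pics/top0.png

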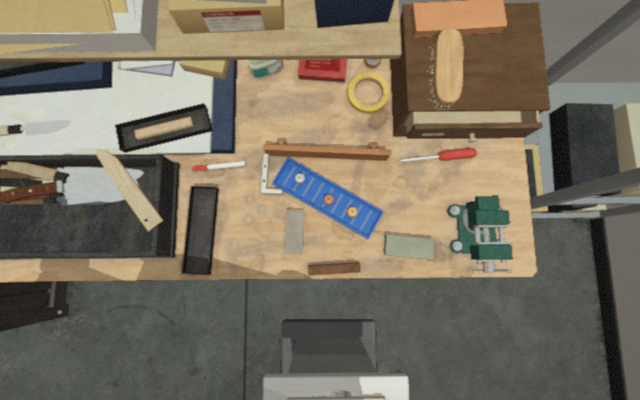

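View pics/side0.png

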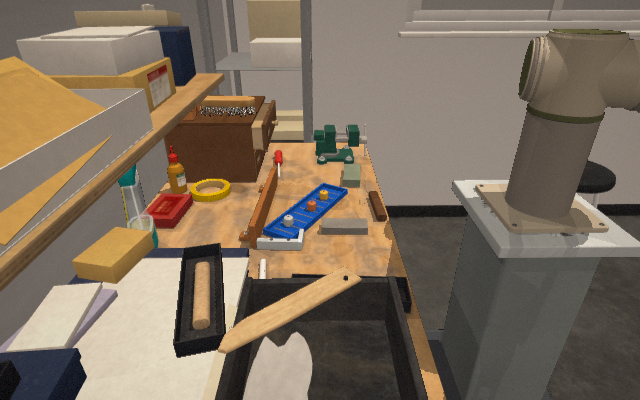

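Top view: rail at row ~150 (cols 265–390). The blue tray is swung out, with caps steel (299,178), copper (328,199) and brass (352,212). There is a grey stone at (294,230), one green stone at (409,245), the box at (200,230) and the handle blank at (333,267).

```bash
cat > h.py <<'E'
from cell import robot
import numpy as np, cv2
from scipy.spatial.transform import Rotation as R
def tool():
    s=robot.sense(); q=s["eef_rot"]; T=np.eye(4)
    T[:3,:3]=R.from_quat([q[1],q[2],q[3],q[0]]).as_matrix(); T[:3,3]=s["tcp_pos"]; return T
def cam(n,T=None):
    p=robot.camera_params(n)
    C=np.linalg.inv(p["world_to_cam"]) if n!="wrist" else (tool() if T is None else T)@p["tool_from_camera"]
    return p,C
def ray(n,uv,z,T=None):
    p,C=cam(n,T); uv=np.atleast_2d(uv)
    d=np.c_[(uv[:,0]-p["cx"])/p["fx"],(uv[:,1]-p["cy"])/p["fy"],np.ones(len(uv))]@C[:3,:3].T
    o=C[:3,3]; return o+d*((z-o[2])/d[:,2])[:,None]
def proj(n,P,T=None):
    p,C=cam(n,T); c=(np.atleast_2d(P)-C[:3,3])@C[:3,:3]
    return np.c_[c[:,0]/c[:,2]*p["fx"]+p["cx"],c[:,1]/c[:,2]*p["fy"]+p["cy"]]
def rect(n,mask,z,T=None):
    """min-area rectangle of a mask's outline taken onto height z: centre, sides, long-axis angle"""
    c=max(cv2.findContours(mask.astype(np.uint8),cv2.RETR_EXTERNAL,cv2.CHAIN_APPROX_NONE)[0],key=cv2.contourArea)[:,0,:]
    w=ray(n,c.astype(float),z,T)[:,:2]
    (cx,cy),(a,b),t=cv2.minAreaRect((w*1000).astype(np.float32))
    if a<b: a,b,t=b,a,t+90
    return np.round([cx,cy,a,b,(t+90)%180-90],1)
def move(P,Rw):
    """offset mm and turn deg from the present tool pose to world pose"""
    T=tool(); return np.round(T[:3,:3].T@(np.array(P)-T[:3,3])*1000,0), np.round(np.degrees(R.from_matrix(T[:3,:3].T@Rw).as_rotvec()),1)
E
python3 - <<'E'
from h import *
robot.read_camera("top")
for q,z in [("drip_tray",.012),("card_box",.026),("green_2_mid",.02),("grey_1_mid",.017),("drying_rail",.055),("handle_blank",.019)]:
    for d in robot.regions_of("top",q)[:2]:
        print(q,round(d["score"],2),d["rect"],rect("top",d["pixels"],z))
for q,z,uv in [("steel",.024,(299,176)),("copper",.024,(328,199)),("brass",.024,(352,211))]: print(q,ray("top",uv,z).round(3))
print("stop",ray("top",(280,190.6),.011).round(3),"push",ray("top",(357.2,235.2),.008).round(3), ray("top",[(291.1,157.9),(380.3,209.2)],.008).round(3), ray("top",[(263,145),(390,152)],.055).round(3),"screw/mark",ray("top",[(402,160),(477,153),(193,168),(245,162)],.01).round(3))
T=tool();print(T.round(3))
E
```

```text
drip_tray 0.58 [326.4, 199.6, 109.0, 77.7] [547.1  13.3 257.6  76.   59. ]
card_box 0.83 [199.4, 229.9, 38.0, 91.9] [474.5 301.1 202.5  69.3  -4. ]
card_box 0.59 [328.1, 197.7, 113.4, 77.2] [545.6  12.7 256.2  75.3  58.9]
green_2_mid 0.75 [409.7, 247.4, 51.6, 31.4] [ 431.9 -169.9  114.4   48.7   83.4]
green_2_mid 0.22 [327.4, 166.3, 132.1, 57.2] [615.5  15.6 302.3 135.3  86.9]
grey_1_mid 0.88 [294.4, 233.2, 20.1, 42.7] [468.2  90.5  98.7  39.1  -1.8]
drying_rail 0.87 [326.3, 166.6, 132.0, 55.9] [606.2  16.7 290.3 132.1  86.9]
handle_blank 0.57 [334.0, 268.3, 54.6, 13.6] [384.4   0.4 117.3  22.9 -87.4]
steel [[0.596 0.079 0.024]]
copper [[0.541 0.012 0.024]]
brass [[ 0.513 -0.042  0.024]]
stop [[0.564 0.124 0.011]] push [[ 0.459 -0.054  0.008]] [[ 0.643  0.098  0.008]
 [ 0.518 -0.11   0.008]] [[ 0.661  0.159  0.055]
 [ 0.642 -0.128  0.055]] screw/mark [[ 0.635 -0.165  0.01 ]
 [ 0.651 -0.344  0.01 ]
 [ 0.621  0.33   0.01 ]
 [ 0.634  0.208  0.01 ]]
[[ 0.961  0.     0.276  0.166]
 [-0.276 -0.     0.961  0.577]
 [ 0.    -1.    -0.     0.227]
 [ 0.     0.     0.     1.   ]]
```

```bash
cat >> h.py <<'E'
def ori(a,p=0):
    a=np.radians(a); M=np.array([[np.sin(a),0,np.cos(a)],[-np.cos(a),0,np.sin(a)],[0,-1,0]])
    return M@R.from_euler("z",-p,degrees=True).as_matrix()
def plan(*way):
    """way: (x,y,z mm, jaw angle, pitch); prints per leg the offset, turn, rows needed"""
    T=tool()
    for x,y,z,a,p in way:
        Rw=ori(a,p); o=np.round(T[:3,:3].T@(np.array([x,y,z])-T[:3,3]*1000))
        t=np.round(np.degrees(R.from_matrix(T[:3,:3].T@Rw).as_rotvec()))
        print(o.tolist(),t.tolist(),"rows",round(max(np.linalg.norm(o)/41.7,np.linalg.norm(t)/7.16)+.5,1))
        N=np.eye(4); N[:3,3]=T[:3,3]+T[:3,:3]@o/1000; N[:3,:3]=T[:3,:3]@R.from_rotvec(np.radians(t)).as_matrix(); T=N
E
python3 -c "
from h import *
plan((270,400,220,65,0),(380,230,200,60,0),(470,100,180,59,0),(541,12,150,59,0))"
```

```text
[149.0, 7.0, -141.0] [0.0, 9.0, 0.0] rows 5.4
[172.0, 20.0, -107.0] [0.0, 5.0, 0.0] rows 5.4
[143.0, 20.0, -68.0] [0.0, 1.0, 0.0] rows 4.3
[106.0, 30.0, -39.0] [0.0, -0.0, 0.0] rows 3.3
```

Emit:
play_rows(offset=[[149,7,-141],[149,7,-141],[149,7,-141],[149,7,-141],[149,7,-141]], turn=[[0,9,0],[0,9,0],[0,9,0],[0,9,0],[0,9,0]], hand=[118,118,118,118,118], newtons=15)

```text
t: 1.62
tcp_pos: [0.2705, 0.3982, 0.2195]
eef_rot: [0.69, -0.69, 0.153, -0.153]
force: [0.8, 0.1, 0.6]
opening: 0.692
```

Emit:
play_rows(offset=[[172,20,-107],[172,20,-107],[172,20,-107],[172,20,-107],[172,20,-107]], turn=[[0,5,0],[0,5,0],[0,5,0],[0,5,0],[0,5,0]], hand=[118,118,118,118,118])

```text
t: 2.03
tcp_pos: [0.3814, 0.2281, 0.1997]
eef_rot: [0.683, -0.683, 0.183, -0.184]
force: [1.1, 0.0, -0.4]
opening: 0.539
```

Emit:
play_rows(offset=[[143,20,-68],[143,20,-68],[143,20,-68],[143,20,-68],[143,20,-68]], turn=[[0,1,0],[0,1,0],[0,1,0],[0,1,0],[0,1,0]], hand=[118,118,118,118,118])

```text
t: 2.45
tcp_pos: [0.4725, 0.0948, 0.1789]
eef_rot: [-0.68, 0.682, -0.19, 0.191]
force: [-0.8, 0.7, -0.7]
opening: 0.535
```

Emit:
play_rows(offset=[[106,30,-39],[106,30,-39],[106,30,-39],[106,30,-39],[106,30,-39]], turn=[[0,0,0],[0,0,0],[0,0,0],[0,0,0],[0,0,0]], hand=[118,118,118,118,118])

```text
t: 2.87
tcp_pos: [0.5408, 0.011, 0.1486]
eef_rot: [-0.681, 0.681, -0.191, 0.189]
force: [-1.0, 0.1, 0.5]
opening: 0.538
```

```bash
python3 - <<'E'
from h import *
T=tool();print(T.round(3),robot.sense()["t"],robot.sense()["opening"])
im=robot.read_camera("wrist"); cv2.imwrite("pics/w1.png",im[:,:,::-1])
for q,z in [("pommel_1_mid",.016),("tray_push",.008),("tray_right_back",.008),("tray_left_back",.008),("corner_stop",.011),("drip_tray",0),("drying_rail",0)]:
    for d in robot.spot_point("wrist",q)[:4]: print(q,round(d["score"],2),np.round(d["position"]),ray("wrist",d["position"][::-1],z,T).round(3))
hsv=cv2.cvtColor(im,cv2.COLOR_RGB2HSV)
for q in ["pommel_1_mid"]:
    for d in robot.regions_of("wrist",q)[:6]: print(q,round(d["score"],2),np.round(d["rect"]))
for q,z in [("drip_tray",.014),("drying_rail",.055)]:
    for d in robot.regions_of("wrist",q)[:1]: print(q,round(d["score"],2),rect("wrist",d["pixels"],z,T))
E
```

```text
[[ 0.856 -0.002  0.518  0.541]
 [-0.518  0.     0.856  0.011]
 [-0.002 -1.    -0.001  0.149]
 [ 0.     0.     0.     1.   ]] 2.8667 0.5381726195018661
pommel_1_mid 0.96 [193. 255.] [[ 0.508 -0.042  0.016]]
tray_right_back 0.73 [234. 202.] [[ 0.516 -0.112  0.008]]
tray_left_back 0.63 [233. 457.] [[0.643 0.101 0.008]]
tray_left_back 0.46 [159. 220.] [[ 0.466 -0.054  0.008]]
corner_stop 0.82 [154. 441.] [[0.565 0.12  0.011]]
drip_tray 0.8 [153. 432.] [[0.563 0.116 0.   ]]
drying_rail 0.88 [267. 377.] [[0.64  0.016 0.   ]]
pommel_1_mid 0.86 [257. 193.  28.  24.]
drip_tray 0.81 [544.5  14.4 259.   75.4  59.3]
drying_rail 0.72 [575.1  73.6  23.2  20.6  17.8]
```

View pics/w1.png

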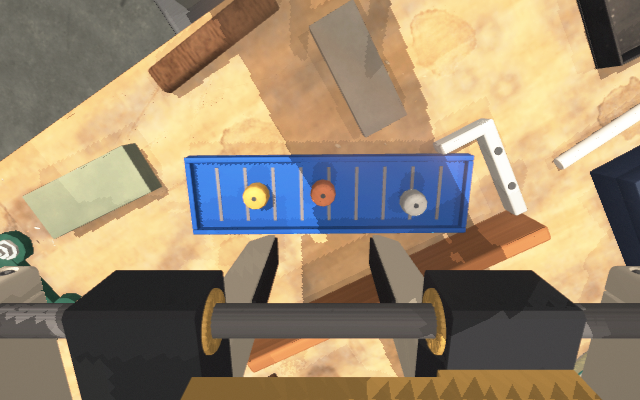

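Wrist view: cap tops at brass (254,199), copper (323,196) and steel (416,206). The tray runs along cols 187–472, with the hook at (440,150).

```bash
python3 - <<'E'
from h import *
T=tool()
print(ray("wrist",[(254.5,199),(323,196),(415,205)],.027,T).round(4))
print(ray("wrist",[(257,195),(322,194),(413,203)],.018,T).round(4))
plan((508,-42,80,59,0),(508,-42,16,59,0),(508,-42,80,59,0),(500,130,90,30,0),(520,299,90,-4,0),(520,299,27,-4,0))
E
```

```text
[[ 0.5117 -0.0412  0.027 ]
 [ 0.5406  0.0122  0.027 ]
 [ 0.5899  0.0781  0.027 ]]
[[ 0.5109 -0.0401  0.018 ]
 [ 0.5406  0.0111  0.018 ]
 [ 0.591   0.0783  0.018 ]]
[-0.0, 70.0, -63.0] [-0.0, 0.0, 0.0] rows 2.8
[-0.0, 64.0, -0.0] [-0.0, 0.0, 0.0] rows 2.0
[-0.0, -64.0, -0.0] [-0.0, 0.0, 0.0] rows 2.0
[-96.0, -10.0, 143.0] [-0.0, 29.0, 0.0] rows 4.6
[-136.0, -0.0, 102.0] [-0.0, 34.0, 0.0] rows 5.2
[-0.0, 63.0, -0.0] [-0.0, 0.0, 0.0] rows 2.0
```

```bash
python3 - <<'E'
from h import *
plan((511,-41,80,59,0),(511,-41,16,59,0),(511,-41,80,59,0),(500,130,90,30,0),(520,299,100,-4,0),(520,299,34,-4,0))
E
```

```text
[2.0, 70.0, -61.0] [-0.0, 0.0, 0.0] rows 2.7
[-0.0, 64.0, -0.0] [-0.0, 0.0, 0.0] rows 2.0
[-0.0, -64.0, -0.0] [-0.0, 0.0, 0.0] rows 2.0
[-98.0, -10.0, 141.0] [-0.0, 29.0, 0.0] rows 4.6
[-136.0, -10.0, 102.0] [-0.0, 34.0, 0.0] rows 5.2
[-0.0, 66.0, -0.0] [-0.0, 0.0, 0.0] rows 2.1
```

Emit:
play_rows(offset=[[2,69,-60],[2,69,-60],[2,69,-60],[2,69,-60]], turn=[[0,0,0],[0,0,0],[0,0,0],[0,0,0]], hand=[118,118,118,118])

```text
t: 3.75
tcp_pos: [0.5086, -0.0413, 0.0776]
eef_rot: [-0.681, 0.681, -0.192, 0.188]
force: [-0.1, 0.2, -0.2]
opening: 0.539
```

Emit:
play_rows(offset=[[0,30,0],[0,50,0],[0,64,0],[0,64,0]], turn=[[0,0,0],[0,0,0],[0,0,0],[0,0,0]], hand=[118,118,118,118])

```text
t: 4.08
tcp_pos: [0.5109, -0.0397, 0.0151]
eef_rot: [0.681, -0.681, 0.19, -0.188]
force: [0.1, 0.7, -0.7]
opening: 0.542
```

Emit:
play_rows(offset=[[0,0,0],[0,0,0],[0,0,0],[0,0,0],[0,0,0]], turn=[[0,0,0],[0,0,0],[0,0,0],[0,0,0],[0,0,0]], hand=[230,230,230,230,230], newtons=15)

```text
t: 4.5
tcp_pos: [0.5128, -0.0408, 0.0179]
eef_rot: [0.681, -0.681, 0.188, -0.19]
force: [0.0, 0.4, 4.7]
opening: 0.24
```

Emit:
play_rows(offset=[[0,-32,0],[0,-64,0],[0,-64,0]], turn=[[0,0,0],[0,0,0],[0,0,0]], hand=[230,230,230])

```text
t: 4.75
tcp_pos: [0.516, -0.0414, 0.0875]
eef_rot: [0.682, -0.681, 0.186, -0.193]
force: [1.4, -0.8, 1.0]
opening: 0.241
```

Emit:
play_rows(offset=[[-98,-10,141],[-98,-10,141],[-98,-10,141],[-98,-10,141],[-98,-10,141]], turn=[[0,29,0],[0,29,0],[0,29,0],[0,29,0],[0,29,0]], hand=[230,230,230,230,230])

```text
t: 5.17
tcp_pos: [0.5004, 0.1336, 0.0915]
eef_rot: [0.612, -0.611, 0.355, -0.356]
force: [-0.4, 0.0, -0.2]
opening: 0.243
```

Emit:
play_rows(offset=[[-136,-10,102],[-136,-10,102],[-136,-10,102],[-136,-10,102],[-136,-10,102]], turn=[[0,34,0],[0,34,0],[0,34,0],[0,34,0],[0,34,0]], hand=[230,230,230,230,230])

```text
t: 5.58
tcp_pos: [0.5212, 0.3047, 0.1019]
eef_rot: [0.482, -0.48, 0.518, -0.518]
force: [0.7, -0.2, -1.3]
opening: 0.243
```

```bash
python3 - <<'E'
from h import *
T=tool(); s=robot.sense(); print(T.round(3),s["opening"],s["t"])
im=robot.read_camera("wrist"); cv2.imwrite("pics/w2.png",im[:,:,::-1])
for d in robot.regions_of("wrist","card_box")[:2]: print(d["score"],rect("wrist",d["pixels"],.026,T))
for d in robot.spot_point("wrist","card_box")[:2]: print(d["score"],ray("wrist",d["position"][::-1],0,T))
plan((520,299,34,-4,0))
E
```

```text
[[-0.074  0.002  0.997  0.521]
 [-0.997  0.003 -0.074  0.305]
 [-0.003 -1.     0.002  0.102]
 [ 0.     0.     0.     1.   ]] 0.2433559963670614 5.5833
0.84 [472.9 308.2 199.6  65.   -3.3]
0.63 [[0.4713946  0.30431804 0.        ]]
[2.0, 67.0, -1.0] [-0.0, 0.0, -0.0] rows 2.1
```

View pics/w2.png

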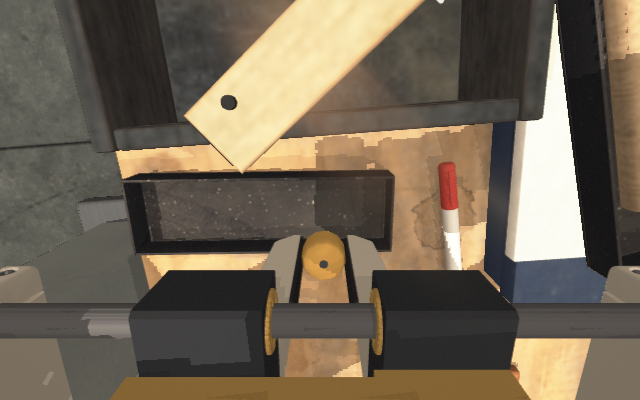

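Wrist view: brass is held between the jaws. The box spans cols 125–392 and rows 172–250. The paddle stays outside the box.

Emit:
play_rows(offset=[[3,30,-1],[3,60,-1],[3,67,-1],[3,67,-1]], turn=[[0,0,0],[0,0,0],[0,0,0],[0,0,0]], hand=[230,230,230,230])

```text
t: 6.07
tcp_pos: [0.5172, 0.294, 0.0305]
eef_rot: [0.48, -0.485, 0.518, -0.516]
force: [-0.5, -0.1, 0.1]
opening: 0.246
```

Emit:
play_rows(offset=[[0,0,0],[0,0,0],[0,0,0],[0,0,0]], turn=[[0,0,0],[0,0,0],[0,0,0],[0,0,0]], hand=[118,118,118,118])

```text
t: 6.4
tcp_pos: [0.5211, 0.297, 0.0356]
eef_rot: [-0.483, 0.481, -0.517, 0.518]
force: [0.1, -0.8, -0.1]
opening: 0.478
```

Emit:
play_rows(offset=[[0,-35,0],[0,-66,0],[0,-66,0]], turn=[[0,0,0],[0,0,0],[0,0,0]], hand=[118,118,118])

```text
t: 6.65
tcp_pos: [0.5241, 0.2986, 0.1081]
eef_rot: [-0.486, 0.478, -0.516, 0.518]
force: [0.7, 0.8, 1.2]
opening: 0.536
```

```bash
python3 - <<'E'
from h import *
im=robot.read_camera("wrist"); cv2.imwrite("pics/w3.png",im[:,:,::-1]); T=tool(); print(T[:3,3])
print([ (round(d["score"],2),ray("wrist",d["position"][::-1],.013,T).round(3)) for d in robot.spot_point("wrist","pommel_1_mid")])
plan((500,150,90,30,0),(540,12,80,59,0),(540,12,16,59,0))
print()
plan((500,150,90,30,0),(540,12,80,59,0),(500,150,100,30,0),(475,304,100,-4,0))
E
```

```text
[0.5232374  0.29822555 0.10545365]
[(0.8, array([[0.52 , 0.297, 0.013]]))]
[149.0, 12.0, -11.0] [-0.0, -34.0, -0.0] rows 5.2
[139.0, 10.0, -35.0] [-0.0, -29.0, 0.0] rows 4.6
[0.0, 64.0, 0.0] [-0.0, -0.0, 0.0] rows 2.0

[149.0, 12.0, -11.0] [-0.0, -34.0, -0.0] rows 5.2
[139.0, 10.0, -35.0] [-0.0, -29.0, 0.0] rows 4.6
[-105.0, -20.0, 98.0] [-0.0, 29.0, 0.0] rows 4.6
[-146.0, 1.0, 55.0] [-0.0, 34.0, -0.0] rows 5.2
```

Emit:
play_rows(offset=[[149,12,-11],[149,12,-11],[149,12,-11],[149,12,-11],[149,12,-11]], turn=[[0,-34,0],[0,-34,0],[0,-34,0],[0,-34,0],[0,-34,0]], hand=[125,125,125,125,125])

```text
t: 7.17
tcp_pos: [0.4961, 0.1439, 0.0854]
eef_rot: [-0.611, 0.614, -0.353, 0.352]
force: [-0.7, 0.1, -1.1]
opening: 0.509
```

Emit:
play_rows(offset=[[139,10,-35],[139,10,-35],[139,10,-35],[139,10,-35],[139,10,-35]], turn=[[0,-29,0],[0,-29,0],[0,-29,0],[0,-29,0],[0,-29,0]], hand=[125,125,125,125,125])

```text
t: 7.58
tcp_pos: [0.5376, 0.0058, 0.0764]
eef_rot: [-0.681, 0.683, -0.188, 0.187]
force: [-0.1, 0.9, 0.1]
opening: 0.512
```

```bash
python3 - <<'E'
from h import *
im=robot.read_camera("wrist"); T=tool(); print(T[:3,3])
print([ (round(d["score"],2),ray("wrist",d["position"][::-1],.016,T).round(3)) for q in("pommel_1_mid","pommel_3_mid") for d in robot.spot_point("wrist",q)])
plan((540,12,16,59,0),(540,12,90,59,0),(500,150,100,30,0),(475,304,100,-4,0),(475,304,34,-4,0))
E
```

```text
[0.53696489 0.00797084 0.07635005]
[(0.59, array([[0.536, 0.016, 0.016]]))]
[2.0, 61.0, 3.0] [0.0, -0.0, -0.0] rows 2.0
[0.0, -74.0, 0.0] [0.0, -0.0, -0.0] rows 2.3
[-106.0, -10.0, 97.0] [0.0, 29.0, -0.0] rows 4.6
[-146.0, -0.0, 55.0] [0.0, 34.0, -0.0] rows 5.2
[-0.0, 66.0, 0.0] [0.0, -0.0, -0.0] rows 2.1
```

Emit:
play_rows(offset=[[1,35,2],[1,58,2],[1,62,2],[1,62,2]], turn=[[0,0,0],[0,0,0],[0,0,0],[0,0,0]], hand=[125,125,125,125])

```text
t: 8.07
tcp_pos: [0.5377, 0.0133, 0.0143]
eef_rot: [-0.681, 0.681, -0.19, 0.188]
force: [-0.6, 0.2, -0.3]
opening: 0.51
```

Emit:
play_rows(offset=[[0,0,0],[0,0,0],[0,0,0],[0,0,0],[0,0,0]], turn=[[0,0,0],[0,0,0],[0,0,0],[0,0,0],[0,0,0]], hand=[230,230,230,230,230])

```text
t: 8.48
tcp_pos: [0.5394, 0.0122, 0.0159]
eef_rot: [0.681, -0.681, 0.189, -0.189]
force: [-0.1, 0.1, 0.5]
opening: 0.243
```

Emit:
play_rows(offset=[[0,-35,0],[0,-74,0],[0,-74,0]], turn=[[0,0,0],[0,0,0],[0,0,0]], hand=[230,230,230])

```text
t: 8.73
tcp_pos: [0.5441, 0.0117, 0.0976]
eef_rot: [0.682, -0.681, 0.185, -0.193]
force: [0.6, 0.2, 1.0]
opening: 0.242
```

Emit:
play_rows(offset=[[-106,-10,97],[-106,-10,97],[-106,-10,97],[-106,-10,97],[-106,-10,97]], turn=[[0,29,0],[0,29,0],[0,29,0],[0,29,0],[0,29,0]], hand=[230,230,230,230,230])

```text
t: 9.15
tcp_pos: [0.4972, 0.1544, 0.1003]
eef_rot: [0.612, -0.611, 0.356, -0.355]
force: [-0.1, -0.7, 0.1]
opening: 0.241
```

Emit:
play_rows(offset=[[-146,0,55],[-146,0,55],[-146,0,55],[-146,0,55],[-146,0,55]], turn=[[0,34,0],[0,34,0],[0,34,0],[0,34,0],[0,34,0]], hand=[230,230,230,230,230])

```text
t: 9.57
tcp_pos: [0.4719, 0.3091, 0.1001]
eef_rot: [0.486, -0.484, 0.515, -0.514]
force: [-0.1, -1.0, 0.1]
opening: 0.244
```

```bash
python3 - <<'E'
from h import *
robot.read_camera("wrist");s=robot.sense(); print(s["tcp_pos"],s["opening"],s["force"])
plan((475,303,34,-4,0))
E
```

```text
[0.47224425 0.30752135 0.09993274] 0.24169860213571467 [-0.05739945 -0.81601129 -0.1146774 ]
[4.0, 66.0, 3.0] [-0.0, 0.0, -0.0] rows 2.1
```

Emit:
play_rows(offset=[[4,30,-7],[4,60,-7],[4,66,-7],[4,66,-7]], turn=[[0,0,0],[0,0,0],[0,0,0],[0,0,0]], hand=[230,230,230,230])

```text
t: 9.95
tcp_pos: [0.4638, 0.2982, 0.031]
eef_rot: [0.484, -0.488, 0.514, -0.513]
force: [-0.6, 0.1, 0.2]
opening: 0.242
```

Emit:
play_rows(offset=[[0,0,0],[0,0,0],[0,0,0],[0,0,0]], turn=[[0,0,0],[0,0,0],[0,0,0],[0,0,0]], hand=[160,160,160,160])

```text
t: 10.28
tcp_pos: [0.4674, 0.3006, 0.0355]
eef_rot: [-0.487, 0.485, -0.514, 0.514]
force: [0.3, -0.2, -0.8]
opening: 0.372
```

Emit:
play_rows(offset=[[0,-35,0],[0,-66,0],[0,-66,0],[0,-66,0]], turn=[[0,0,0],[0,0,0],[0,0,0],[0,0,0]], hand=[140,140,140,140])

```text
t: 10.62
tcp_pos: [0.4684, 0.3013, 0.1034]
eef_rot: [-0.488, 0.483, -0.513, 0.515]
force: [0.1, -0.2, -0.0]
opening: 0.448
```

```bash
python3 - <<'E'
from h import *
im=robot.read_camera("wrist"); T=tool(); print(T[:3,3])
print([ (q,round(d["score"],2),ray("wrist",d["position"][::-1],.013,T).round(3)) for q in("pommel_1_mid","pommel_3_mid") for d in robot.spot_point("wrist",q)])
plan((530,190,90,30,0),(590,78,85,59,0),(590,78,17,59,0),(590,78,90,59,0),(530,190,100,30,0),(430,304,100,-4,0))
E
```

```text
[0.46701018 0.30059215 0.10123094]
[('pommel_1_mid', 0.92, array([[0.518, 0.298, 0.013]])), ('pommel_3_mid', 0.66, array([[0.464, 0.299, 0.013]]))]
[106.0, 9.0, 71.0] [0.0, -33.0, 0.0] rows 5.1
[127.0, 5.0, -4.0] [0.0, -29.0, -0.0] rows 4.6
[0.0, 68.0, 0.0] [0.0, -0.0, -0.0] rows 2.1
[-0.0, -73.0, 0.0] [0.0, -0.0, -0.0] rows 2.3
[-109.0, -10.0, 65.0] [0.0, 29.0, -0.0] rows 4.6
[-149.0, -0.0, -30.0] [0.0, 34.0, 0.0] rows 5.2
```

Emit:
play_rows(offset=[[106,9,71],[106,9,71],[106,9,71],[106,9,71],[106,9,71]], turn=[[0,-33,0],[0,-33,0],[0,-33,0],[0,-33,0],[0,-33,0]], hand=[140,140,140,140,140])

```text
t: 11.18
tcp_pos: [0.5312, 0.1867, 0.0887]
eef_rot: [-0.611, 0.613, -0.354, 0.353]
force: [0.4, 0.7, 0.1]
opening: 0.451
```

Emit:
play_rows(offset=[[127,5,-4],[127,5,-4],[127,5,-4],[127,5,-4],[127,5,-4]], turn=[[0,-29,0],[0,-29,0],[0,-29,0],[0,-29,0],[0,-29,0]], hand=[140,140,140,140,140])

```text
t: 11.6
tcp_pos: [0.5904, 0.0746, 0.0838]
eef_rot: [-0.681, 0.682, -0.19, 0.188]
force: [0.3, 0.6, -0.2]
opening: 0.452
```

```bash
python3 - <<'E'
from h import *
im=robot.read_camera("wrist"); T=tool(); print(T[:3,3],robot.sense()["opening"])
print([ (q,round(d["score"],2),np.round(d["position"]),ray("wrist",d["position"][::-1],.016,T).round(3)) for q in("pommel_2_mid",) for d in robot.spot_point("wrist",q)])
plan((591,78,16,59,0))
E
```

```text
[0.58977172 0.07600735 0.08367993] 0.45313845610801223
[]
[1.0, 68.0, 2.0] [0.0, -0.0, -0.0] rows 2.1
```

Emit:
play_rows(offset=[[1,35,1],[1,62,1],[1,68,1],[1,68,1]], turn=[[0,0,0],[0,0,0],[0,0,0],[0,0,0]], hand=[140,140,140,140])

```text
t: 12.03
tcp_pos: [0.5891, 0.0788, 0.0152]
eef_rot: [-0.68, 0.682, -0.193, 0.189]
force: [0.4, 0.6, 0.3]
opening: 0.449
```

Emit:
play_rows(offset=[[0,0,0],[0,0,0],[0,0,0],[0,0,0],[0,0,0]], turn=[[0,0,0],[0,0,0],[0,0,0],[0,0,0],[0,0,0]], hand=[230,230,230,230,230])

```text
t: 12.45
tcp_pos: [0.592, 0.0785, 0.0181]
eef_rot: [0.681, -0.681, 0.19, -0.191]
force: [-0.7, 1.3, 1.2]
opening: 0.243
```

Emit:
play_rows(offset=[[0,-35,0],[0,-73,0],[0,-73,0]], turn=[[0,0,0],[0,0,0],[0,0,0]], hand=[230,230,230])

```text
t: 12.7
tcp_pos: [0.5966, 0.0786, 0.0991]
eef_rot: [0.682, -0.68, 0.187, -0.194]
force: [1.6, 0.3, 1.9]
opening: 0.243
```

Emit:
play_rows(offset=[[-109,-10,65],[-109,-10,65],[-109,-10,65],[-109,-10,65],[-109,-10,65]], turn=[[0,29,0],[0,29,0],[0,29,0],[0,29,0],[0,29,0]], hand=[230,230,230,230,230])

```text
t: 13.12
tcp_pos: [0.5314, 0.193, 0.1013]
eef_rot: [0.612, -0.611, 0.356, -0.356]
force: [0.7, -0.2, 0.5]
opening: 0.243
```

Emit:
play_rows(offset=[[-149,0,-30],[-149,0,-30],[-149,0,-30],[-149,0,-30],[-149,0,-30]], turn=[[0,34,0],[0,34,0],[0,34,0],[0,34,0],[0,34,0]], hand=[230,230,230,230,230])

```text
t: 13.53
tcp_pos: [0.4296, 0.3077, 0.1006]
eef_rot: [0.481, -0.481, 0.519, -0.518]
force: [0.9, -0.7, -0.7]
opening: 0.242
```

```bash
python3 - <<'E'
from h import *
robot.read_camera("wrist");s=robot.sense(); print(s["tcp_pos"],s["opening"],s["force"])
plan((412,304,34,-4,0))
E
```

```text
[0.43113369 0.30630202 0.10067674] 0.24091784813879652 [ 0.8061476  -0.12167687 -0.8000242 ]
[4.0, 67.0, -19.0] [-0.0, -1.0, -0.0] rows 2.2
```

Emit:
play_rows(offset=[[3,30,-18],[3,60,-18],[3,67,-18],[3,67,-18]], turn=[[0,0,0],[0,0,0],[0,0,0],[0,0,0]], hand=[230,230,230,230])

```text
t: 13.92
tcp_pos: [0.413, 0.301, 0.0311]
eef_rot: [0.48, -0.484, 0.518, -0.517]
force: [0.8, 0.9, 0.3]
opening: 0.24
```

Emit:
play_rows(offset=[[0,0,0],[0,0,0],[0,0,0],[0,0,0]], turn=[[0,0,0],[0,0,0],[0,0,0],[0,0,0]], hand=[170,170,170,170])

```text
t: 14.25
tcp_pos: [0.4157, 0.3038, 0.0354]
eef_rot: [-0.482, 0.48, -0.518, 0.518]
force: [0.4, 0.7, 0.6]
opening: 0.33
```

Emit:
play_rows(offset=[[0,-35,0],[0,-67,0],[0,-67,0],[0,-67,0]], turn=[[0,0,0],[0,0,0],[0,0,0],[0,0,0]], hand=[170,170,170,170])

```text
t: 14.58
tcp_pos: [0.4165, 0.3046, 0.1042]
eef_rot: [-0.484, 0.479, -0.518, 0.519]
force: [-0.5, 0.3, -0.5]
opening: 0.333
```

```bash
python3 - <<'E'
from h import *
im=robot.read_camera("wrist"); T=tool(); print(T[:3,3]); cv2.imwrite("pics/w4.png",im[:,:,::-1])
print([ (q,round(d["score"],2),ray("wrist",d["position"][::-1],.013,T).round(3)) for q in("pommel_1_mid","pommel_2_mid","pommel_3_mid") for d in robot.spot_point("wrist",q)])
im=robot.read_camera("top"); cv2.imwrite("pics/top1.png",im[120:300,150:470,::-1].repeat(2,0).repeat(2,1))
for q,z in [("drip_tray",.012),("green_2_mid",.02)]:
    for d in robot.regions_of("top",q)[:1]: print(q,round(d["score"],2),rect("top",d["pixels"],z))
plan((400,150,110,20,0),(430,-20,100,57,0),(440,-58,60,57,0),(440,-58,13,57,0))
E
```

```text
[0.41519762 0.30385781 0.10218274]
[('pommel_1_mid', 0.93, array([[0.518, 0.298, 0.013]])), ('pommel_1_mid', 0.63, array([[0.416, 0.302, 0.013]])), ('pommel_2_mid', 0.77, array([[0.415, 0.303, 0.013]])), ('pommel_3_mid', 0.93, array([[0.464, 0.3  , 0.013]]))]
drip_tray 0.64 [547.4  13.6 260.5  75.5  59.3]
green_2_mid 0.88 [ 431.1 -170.8  114.    49.9   84.3]
[153.0, -10.0, -2.0] [0.0, -24.0, 0.0] rows 4.2
[170.0, 10.0, -29.0] [0.0, -37.0, -0.0] rows 5.7
[29.0, 40.0, -27.0] [0.0, -0.0, -0.0] rows 1.9
[0.0, 47.0, 0.0] [0.0, -0.0, -0.0] rows 1.6
```

View pics/top1.png

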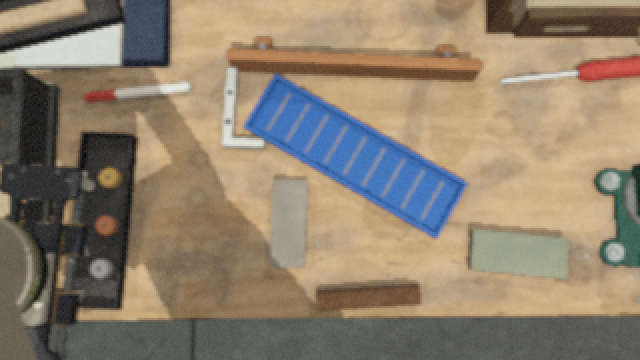

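All three caps are in the box (crop view: caps at (108,178), (105,225) and (100,268)), and the tray hasn't moved. Next is the swing.

```bash
python3 - <<'E'
from h import *
piv=np.array([564,122.])
def tcp(th,h,L=200):
    t=np.radians(th); return piv-L*np.array([np.cos(t),np.sin(t)])+h*np.array([-np.sin(t),np.cos(t)])
w=[(400,150,110,20,0)]
p=tcp(59.3,22); w+=[(430,0,100,52,0),(*p,60,59,0),(*p,14,59,0)]
for th,h in [(59.3,10),(66,9),(73,9),(80,9),(84,9)]: w.append((*tcp(th,h),14,th,0))
for x in w: print(np.round(x,0))
plan(*w)
E
```

```text
[400 150 110  20   0]
[430   0 100  52   0]
[443. -39.  60.  59.   0.]
[443. -39.  14.  59.   0.]
[453. -45.  14.  59.   0.]
[474. -57.  14.  66.   0.]
[497. -67.  14.  73.   0.]
[520. -73.  14.  80.   0.]
[534. -76.  14.  84.   0.]
[153.0, -10.0, -2.0] [0.0, -24.0, 0.0] rows 4.2
[152.0, 10.0, -23.0] [0.0, -32.0, -0.0] rows 5.0
[34.0, 40.0, -22.0] [0.0, -7.0, -0.0] rows 1.9
[0.0, 46.0, 0.0] [0.0, -0.0, -0.0] rows 1.6
[12.0, -0.0, 0.0] [0.0, -1.0, -0.0] rows 0.8
[25.0, -0.0, 0.0] [0.0, -6.0, -0.0] rows 1.3
[24.0, -0.0, 1.0] [0.0, -7.0, -0.0] rows 1.5
[24.0, -0.0, 0.0] [0.0, -7.0, -0.0] rows 1.5
[14.0, -0.0, 0.0] [0.0, -4.0, -0.0] rows 1.1
```

Emit:
play_rows(offset=[[153,-10,-2],[153,-10,-2],[153,-10,-2],[153,-10,-2],[153,-10,-2]], turn=[[0,-24,0],[0,-24,0],[0,-24,0],[0,-24,0],[0,-24,0]], hand=[255,255,255,255,255])

```text
t: 15.35
tcp_pos: [0.4, 0.1456, 0.11]
eef_rot: [-0.578, 0.58, -0.406, 0.406]
force: [-1.3, -0.0, 0.8]
opening: 0.03
```

Emit:
play_rows(offset=[[152,10,-23],[152,10,-23],[152,10,-23],[152,10,-23],[152,10,-23]], turn=[[0,-32,0],[0,-32,0],[0,-32,0],[0,-32,0],[0,-32,0]], hand=[255,255,255,255,255])

```text
t: 15.77
tcp_pos: [0.4306, -0.0029, 0.1001]
eef_rot: [-0.666, 0.666, -0.238, 0.238]
force: [0.4, -0.1, -0.5]
opening: 0.005
```

Emit:
play_rows(offset=[[34,40,-22],[34,40,-22],[34,40,-22],[34,40,-22]], turn=[[0,-7,0],[0,-7,0],[0,-7,0],[0,-7,0]], hand=[255,255,255,255])

```text
t: 16.1
tcp_pos: [0.4417, -0.0385, 0.0596]
eef_rot: [0.679, -0.679, 0.2, -0.198]
force: [0.8, 0.3, 0.8]
opening: 0.008
```

```bash
python3 - <<'E'
from h import *
robot.read_camera("wrist");s=robot.sense(); print(s["tcp_pos"],s["opening"],s["force"])
plan((443,-39,14,59,0))
E
```

```text
[ 0.44239983 -0.03809761  0.06053673] 0.0017272715643574367 [-0.02839843  0.44951289 -0.0895363 ]
[1.0, 47.0, -0.0] [0.0, -2.0, -0.0] rows 1.6
```

Emit:
play_rows(offset=[[0,20,0],[0,40,0],[0,47,0],[0,47,0],[0,47,0]], turn=[[0,-2,0],[0,-2,0],[0,-2,0],[0,-2,0],[0,-2,0]], hand=[255,255,255,255,255])

```text
t: 16.57
tcp_pos: [0.4429, -0.0379, 0.0143]
eef_rot: [0.682, -0.682, 0.186, -0.186]
force: [0.2, -0.6, 0.6]
opening: 0.004
```

Emit:
play_rows(offset=[[5,0,0],[10,0,0],[15,0,0],[20,0,0],[25,0,0]], turn=[[0,0,0],[0,0,0],[0,-2,0],[0,-3,0],[0,-4,0]], hand=[255,255,255,255,255])

```text
t: 16.98
tcp_pos: [0.4651, -0.0516, 0.0143]
eef_rot: [0.688, -0.688, 0.162, -0.162]
force: [-2.0, -0.4, 1.9]
opening: 0.006
```

Emit:
play_rows(offset=[[5,0,0],[10,0,0],[15,0,0],[20,0,0],[25,0,0]], turn=[[0,-1,0],[0,-3,0],[0,-4,0],[0,-5,0],[0,-7,0]], hand=[255,255,255,255,255])

```text
t: 17.4
tcp_pos: [0.4871, -0.0627, 0.0136]
eef_rot: [-0.697, 0.697, -0.12, 0.119]
force: [-2.9, 0.2, 1.4]
opening: 0.008
```

```bash
python3 - <<'E'
from h import *
s=robot.sense(); print(s["tcp_pos"],s["force"])
robot.read_camera("top")
for d in robot.regions_of("top","drip_tray")[:1]: print(rect("top",d["pixels"],.012))
im=robot.read_camera("wrist"); cv2.imwrite("pics/w5.png",im[:,:,::-1])
for q,z in [("corner_stop",.011),("drip_tray",0),("tray_left_back",.008),("tray_right_back",.008),("drying_rail",0)]:
    for d in robot.spot_point("wrist",q)[:1]: print(q,round(d["score"],2),ray("wrist",d["position"][::-1],z).round(3))
E
```

```text
[ 0.48706335 -0.0627401   0.01364157] [-2.88378572  0.18726418  1.38415135]
[582.6  59.7 157.2  76.3  69.8]
```

View pics/w5.png

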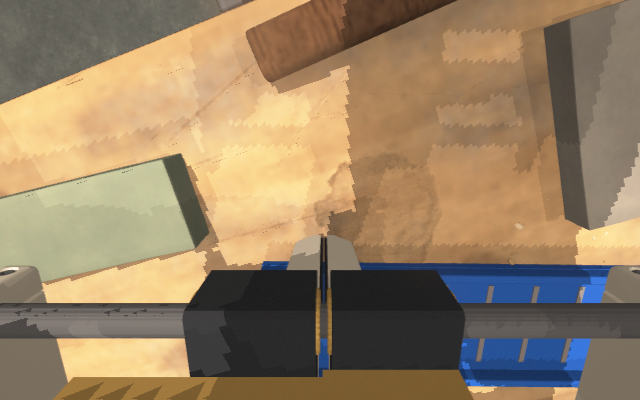

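The tray follows (about 70°) and the fingers press its front face near the right end. Pushing on.

Emit:
play_rows(offset=[[6,0,0],[12,0,1],[18,0,1],[23,0,2],[28,0,2]], turn=[[0,-2,0],[0,-3,0],[0,-5,0],[0,-6,0],[0,-8,0]], hand=[255,255,255,255,255])

```text
t: 18.22
tcp_pos: [0.5139, -0.0699, 0.0135]
eef_rot: [-0.704, 0.704, -0.071, 0.071]
force: [-2.1, -0.2, -0.3]
opening: 0.008
```

Emit:
play_rows(offset=[[6,0,0],[12,0,1],[17,0,1],[21,0,1],[25,0,2]], turn=[[0,-2,0],[0,-3,0],[0,-5,0],[0,-6,0],[0,-7,0]], hand=[255,255,255,255,255])

```text
t: 18.63
tcp_pos: [0.539, -0.0731, 0.0135]
eef_rot: [-0.707, 0.707, -0.028, 0.028]
force: [-2.4, -1.2, 0.1]
opening: -0.0
```

```bash
python3 - <<'E'
from h import *
s=robot.sense(); print(s["tcp_pos"],s["force"]); z=tool()[:2,2]; print(np.degrees(np.arctan2(z[1],z[0])))
plan((552,-75,14,87,0))
E
```

```text
[ 0.53895078 -0.07305993  0.01353386] [-2.41547464 -1.17937116  0.0698113 ]
85.52171069794333
[13.0, -0.0, -1.0] [0.0, -1.0, -0.0] rows 0.8
```

Now small steps, watching the force.

Emit:
play_rows(offset=[[3,0,0],[6,0,0],[8,0,0],[10,0,0],[10,0,0]], turn=[[0,0,0],[0,-1,0],[0,-1,0],[0,-1,0],[0,-1,0]], hand=[255,255,255,255,255])

```text
t: 19.05
tcp_pos: [0.549, -0.0737, 0.0136]
eef_rot: [0.707, -0.707, 0.022, -0.022]
force: [-1.1, 1.2, -0.2]
opening: 0.004
```

Emit:
play_rows(offset=[[2,0,0],[3,0,0],[3,0,0]], turn=[[0,0,0],[0,0,0],[0,0,0]], hand=[255,255,255])

```text
t: 19.3
tcp_pos: [0.5518, -0.0739, 0.0137]
eef_rot: [0.707, -0.707, 0.022, -0.022]
force: [-0.7, -0.5, -0.7]
opening: 0.006
```

Emit:
play_rows(offset=[[1,0,0],[2,0,0],[2,0,0]], turn=[[0,0,0],[0,0,0],[0,0,0]], hand=[255,255,255])

```text
t: 19.55
tcp_pos: [0.5528, -0.074, 0.0135]
eef_rot: [0.707, -0.707, 0.022, -0.021]
force: [-6.5, -0.1, 4.4]
opening: 0.003
```

Contact with the rail (−6.5 N at x 0.553). I back off 12 mm, shift left and press near the middle-left.

Emit:
play_rows(offset=[[-12,0,0],[-12,0,0],[-12,0,40],[-12,0,80],[-12,0,118]], turn=[[0,0,0],[0,0,0],[0,0,0],[0,0,0],[0,0,0]], hand=[255,255,255,255,255])

```text
t: 19.97
tcp_pos: [0.5497, 0.0455, 0.0142]
eef_rot: [0.707, -0.707, 0.022, -0.023]
force: [0.2, -0.4, -0.3]
opening: 0.009
```

Emit:
play_rows(offset=[[0,0,0],[2,0,0],[4,0,0],[6,0,0],[6,0,0]], turn=[[0,0,0],[0,0,0],[0,0,0],[0,0,0],[0,0,0]], hand=[255,255,255,255,255])

```text
t: 20.38
tcp_pos: [0.5552, 0.0429, 0.0137]
eef_rot: [-0.707, 0.707, -0.022, 0.022]
force: [-0.2, 0.4, -0.1]
opening: 0.009
```

Emit:
play_rows(offset=[[1,0,0],[2,0,0],[3,0,0],[3,0,0]], turn=[[0,0,0],[0,0,0],[0,0,0],[0,0,0]], hand=[255,255,255,255])

```text
t: 20.72
tcp_pos: [0.5578, 0.0434, 0.0135]
eef_rot: [-0.707, 0.707, -0.022, 0.022]
force: [-1.2, -1.5, -0.2]
opening: 0.006
```

Emit:
play_rows(offset=[[1,0,0],[2,0,0],[3,0,0],[3,0,0]], turn=[[0,0,0],[0,0,0],[0,0,0],[0,0,0]], hand=[255,255,255,255])

```text
t: 21.05
tcp_pos: [0.5606, 0.0438, 0.0135]
eef_rot: [0.707, -0.707, 0.022, -0.021]
force: [-3.5, -0.2, 1.3]
opening: 0.005
```

Emit:
play_rows(offset=[[1,0,0],[1,0,0],[2,0,0],[2,0,0]], turn=[[0,0,0],[0,0,0],[0,0,0],[0,0,0]], hand=[255,255,255,255])

```text
t: 21.38
tcp_pos: [0.5607, 0.0438, 0.0133]
eef_rot: [-0.707, 0.707, -0.023, 0.02]
force: [-13.7, 0.1, 11.6]
opening: 0.01
```

```bash
python3 - <<'E'
from h import *
s=robot.sense(); print(s["tcp_pos"],s["force"])
plan((540,44,14,87,0),(535,44,150,87,0),(460,0,200,87,0))
E
```

```text
[0.56070547 0.04384342 0.01329849] [-13.69295659   0.09662088  11.62992947]
[-21.0, -1.0, -1.0] [0.0, -0.0, -0.0] rows 1.0
[-5.0, -136.0, -0.0] [0.0, -0.0, -0.0] rows 3.8
[-73.0, -49.0, -49.0] [0.0, -0.0, -0.0] rows 2.9
```

Firm stop (−13.7 N). Retracting and verifying from above.

Emit:
play_rows(offset=[[-10,0,0],[-20,0,0],[-20,-40,0],[-20,-80,0],[-20,-120,0]], turn=[[0,0,0],[0,0,0],[0,0,0],[0,0,0],[0,0,0]], hand=[255,255,255,255,255])

```text
t: 21.8
tcp_pos: [0.5425, 0.0449, 0.1347]
eef_rot: [-0.707, 0.707, -0.022, 0.021]
force: [1.6, 0.5, 0.1]
opening: 0.004
```

Emit:
play_rows(offset=[[0,-100,-30],[0,-100,-30],[0,-100,-30],[0,-100,-30],[0,-100,-30]], turn=[[0,0,0],[0,0,0],[0,0,0],[0,0,0],[0,0,0]], hand=[100,60,60,60,60])

```text
t: 22.22
tcp_pos: [0.5427, 0.0145, 0.2359]
eef_rot: [-0.707, 0.707, -0.02, 0.024]
force: [0.1, 1.2, -1.2]
opening: 0.314
```

```bash
python3 - <<'E'
from h import *
im=robot.read_camera("wrist"); T=tool(); print(T[:3,3]); cv2.imwrite("pics/w6.png",im[:,:,::-1])
for q,z in [("corner_stop",.011),("drip_tray",0),("tray_push",.008),("tray_left_back",.008),("tray_right_back",.008),("drying_rail",0)]:
    for d in robot.spot_point("wrist",q)[:1]: print(q,round(d["score"],2),np.round(d["position"]),ray("wrist",d["position"][::-1],z,T).round(4))
for q,z in [("drip_tray",.014),("green_2_mid",.022),("grey_1_mid",.018),("drying_rail",.055)]:
    for d in robot.regions_of("wrist",q)[:1]: print(q,round(d["score"],2),rect("wrist",d["pixels"],z,T))
E
```

```text
[0.54150337 0.01486316 0.23363971]
corner_stop 0.88 [181. 410.] [[0.5571 0.1169 0.011 ]]
drip_tray 0.6 [192. 409.] [[0.5728 0.1191 0.    ]]
tray_push 0.68 [195. 250.] [[ 0.5628 -0.0744  0.008 ]]
tray_left_back 0.88 [246. 426.] [[0.6437 0.1395 0.008 ]]
tray_right_back 0.74 [ 87. 575.] [[0.4622 0.2987 0.008 ]]
drying_rail 0.84 [244. 327.] [[0.6357 0.0146 0.    ]]
drip_tray 0.88 [598.8  19.3 258.8  77.9  86.9]
green_2_mid 0.58 [ 428.  -164.7  115.8   47.2   84.1]
grey_1_mid 0.79 [464.4  89.2  99.5  41.8  -2.3]
drying_rail 0.88 [595.  121.1 108.3  78.1  -3.5]
```

View pics/w6.png

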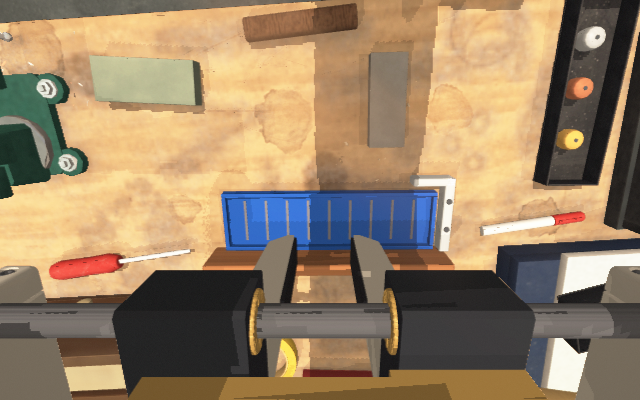

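The tray lies flush along the rail (cols 222–440, rows 190–248, rail edge directly behind it). Caps are still in the box. Next, the grey stone.

```bash
cat >> h.py <<'E'
O=np.array([640,14.5]); YAW=np.radians(-3.4)
EX=np.array([np.cos(YAW),np.sin(YAW)]); EY=np.array([-EX[1],EX[0]])
def place(L,y,lift,xb=-58,grip=0):
    """TCP waypoint for a stone of length L at rail y, lifted along its normal"""
    f=np.arctan2(-xb,50); u=np.array([np.sin(f),np.cos(f)]); n=np.array([-u[1],u[0]])
    P=np.array([xb,5])+(L/2+grip)*u+(11+lift)*n
    w=O+P[0]*EX+y*EY
    return (*w,P[1],90+np.degrees(YAW),90-np.degrees(f))
E
python3 - <<'E'
from h import *
g=lambda z:(466,90,z,87.8,0)
plan(g(80),g(11),g(130),place(100,35,60),place(100,35,3))
print(np.round(place(100,35,60)),np.round(place(100,35,3)))
E
```

```text
[-79.0, 153.0, 70.0] [0.0, -1.0, -0.0] rows 5.0
[-0.0, 69.0, 0.0] [0.0, -0.0, -0.0] rows 2.2
[-0.0, -119.0, 0.0] [0.0, -0.0, -0.0] rows 3.4
[111.0, 39.0, -32.0] [-0.0, 1.0, -41.0] rows 6.2
[-0.0, 57.0, 0.0] [-0.0, -0.0, 0.0] rows 1.9
[576.  53.  91.  87.  41.] [613.  51.  48.  87.  41.]
```

Emit:
play_rows(offset=[[-79,153,70],[-79,153,70],[-79,153,70],[-79,153,70],[-79,153,70]], turn=[[0,-1,0],[0,-1,0],[0,-1,0],[0,-1,0],[0,-1,0]], hand=[60,60,60,60,60])

```text
t: 23.18
tcp_pos: [0.4617, 0.0908, 0.0758]
eef_rot: [-0.707, 0.707, -0.018, 0.013]
force: [-0.6, 0.8, -0.6]
opening: 0.765
```

Emit:
play_rows(offset=[[0,0,0],[0,0,0]], turn=[[0,0,0],[0,0,0]], hand=[60,60])

```text
t: 23.35
tcp_pos: [0.4658, 0.0897, 0.0804]
eef_rot: [-0.707, 0.707, -0.015, 0.014]
force: [-0.3, 0.1, -0.2]
opening: 0.764
```

```bash
python3 - <<'E'
from h import *
im=robot.read_camera("wrist"); T=tool(); print(T[:3,3],robot.sense()["opening"]); cv2.imwrite("pics/w7.png",im[:,:,::-1])
for d in robot.regions_of("wrist","grey_1_mid")[:1]: print(round(d["score"],2),d["rect"],rect("wrist",d["pixels"],.018,T))
for d in robot.spot_point("wrist","grey_1_mid")[:1]: print(ray("wrist",d["position"][::-1],.009,T))
plan((466,90,11,87.8,0))
E
```

```text
[0.46762265 0.08940191 0.08198408] 0.7658967158073765
0.66 [324.6, 215.9, 60.0, 140.8] [468.   90.2 102.8  40.1  -2.4]
[[0.47002607 0.08857915 0.009     ]]
[-3.0, 72.0, 1.0] [-0.0, -0.0, 0.0] rows 2.2
```

View pics/w7.png

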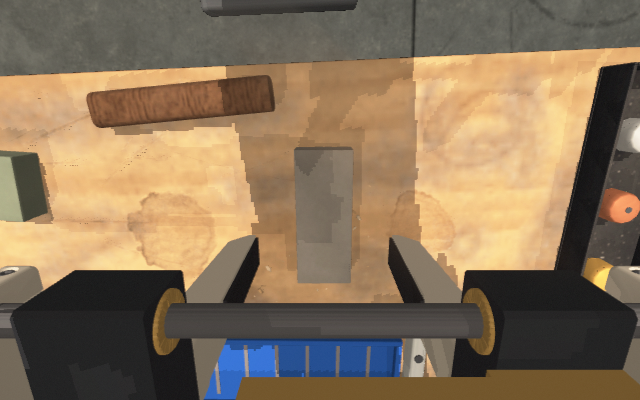

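The grey stone (cols 295–352) is squarely between the jaws. Descending and gripping.

Emit:
play_rows(offset=[[0,30,0],[0,55,0],[0,66,0],[0,70,0],[0,70,0]], turn=[[0,0,0],[0,0,0],[0,0,0],[0,0,0],[0,0,0]], hand=[60,60,60,60,60])

```text
t: 23.92
tcp_pos: [0.4667, 0.0892, 0.0108]
eef_rot: [-0.707, 0.707, -0.016, 0.015]
force: [0.5, 0.4, -0.6]
opening: 0.763
```

Emit:
play_rows(offset=[[0,0,0],[0,0,0],[0,0,0],[0,0,0],[0,0,0]], turn=[[0,0,0],[0,0,0],[0,0,0],[0,0,0],[0,0,0]], hand=[200,200,200,200,200], newtons=35)

```text
t: 24.33
tcp_pos: [0.467, 0.0897, 0.0114]
eef_rot: [0.707, -0.707, 0.015, -0.016]
force: [0.1, -0.2, -0.0]
opening: 0.453
```

Emit:
play_rows(offset=[[0,0,0],[0,-20,0],[0,-60,0],[0,-119,0],[0,-119,0]], turn=[[0,0,0],[0,0,0],[0,0,0],[0,0,0],[0,0,0]], hand=[200,200,200,200,200])

```text
t: 24.75
tcp_pos: [0.4685, 0.0898, 0.1349]
eef_rot: [0.707, -0.707, 0.013, -0.017]
force: [0.4, -0.7, -0.1]
opening: 0.429
```

```bash
python3 - <<'E'
from h import *
robot.read_camera("wrist"); s=robot.sense(); print(s["tcp_pos"],s["opening"],s["force"])
plan((520,70,130,87,20),place(100,35,60),place(100,35,3))
E
```

```text
[0.47015605 0.08997695 0.13712785] 0.4232555975628995 [0.9578654  0.20786732 1.98949609]
[51.0, 8.0, -18.0] [-0.0, 0.0, -19.0] rows 3.2
[40.0, 55.0, -14.0] [-1.0, 1.0, -21.0] rows 3.4
[0.0, 57.0, 0.0] [1.0, -0.0, -0.0] rows 1.9
```

Emit:
play_rows(offset=[[51,8,-18],[51,8,-18],[51,8,-18],[51,8,-18],[51,8,-18]], turn=[[0,0,-19],[0,0,-19],[0,0,-19],[0,0,-19],[0,0,-19]], hand=[200,200,200,200,200])

```text
t: 25.22
tcp_pos: [0.5144, 0.0695, 0.1199]
eef_rot: [-0.695, 0.7, 0.1, 0.13]
force: [-0.0, -0.1, -1.1]
opening: 0.428
```

Emit:
play_rows(offset=[[40,55,-14],[40,55,-14],[40,55,-14],[40,55,-14],[40,55,-14]], turn=[[0,0,-21],[0,0,-21],[0,0,-21],[0,0,-21],[0,0,-21]], hand=[200,200,200,200,200])

```text
t: 25.63
tcp_pos: [0.5686, 0.0528, 0.0782]
eef_rot: [-0.66, 0.671, 0.225, 0.254]
force: [0.1, -0.0, -1.6]
opening: 0.43
```

```bash
python3 - <<'E'
from h import *
im=robot.read_camera("wrist"); T=tool();s=robot.sense(); print(T.round(3),s["opening"],s["force"]); cv2.imwrite("pics/w8.png",im[:,:,::-1])
plan(place(100,35,10),place(100,35,3))
# expected outline of stone top face in image if held as assumed
print(np.round(proj("wrist",[(T@[x,-7,z,1])[:3] for x in(-.05,.05) for z in(-.02,.02)],T)))
print(np.round(proj("wrist",[(T@[x,-.007,z,1])[:3] for x in(-.05,.05) for z in(-.02,.02)],T)))
E
```

```text
[[ 0.768  0.639  0.044  0.571]
 [-0.033 -0.028  0.999  0.053]
 [ 0.639 -0.769 -0.     0.081]
 [ 0.     0.     0.     1.   ]] 0.4279861668540775 [-0.07086927 -0.79127674 -0.42812865]
[11.0, 45.0, 0.0] [-1.0, 1.0, -1.0] rows 1.6
[-0.0, 7.0, 0.0] [0.0, -0.0, -0.0] rows 0.7
[[325. 104.]
 [322. 104.]
 [325.  99.]
 [322.  99.]]
[[279. 167.]
 [365. 167.]
 [286. 347.]
 [359. 347.]]
```

View pics/w8.png

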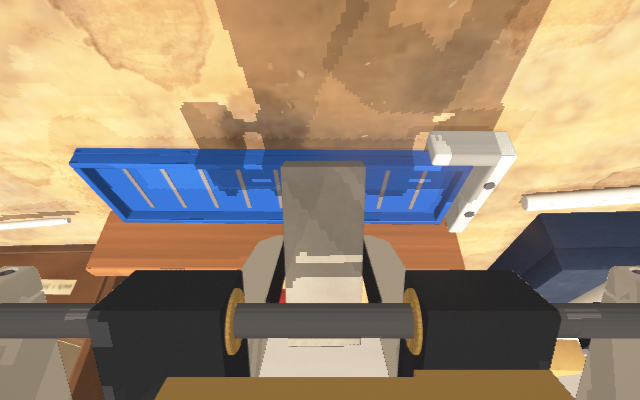

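The grey stone is held aligned (lower end at row 162, cols 282–365). Lowering towards tray and rail.

Emit:
play_rows(offset=[[9,20,0],[9,35,0],[9,43,0],[9,43,0],[9,43,0]], turn=[[0,0,-1],[0,0,-1],[0,0,-1],[0,0,-1],[0,0,-1]], hand=[200,200,200,200,200])

```text
t: 26.1
tcp_pos: [0.6083, 0.0514, 0.0573]
eef_rot: [-0.657, 0.668, 0.233, 0.262]
force: [0.6, 0.2, -1.3]
opening: 0.43
```

```bash
python3 - <<'E'
from h import *
im=robot.read_camera("wrist"); s=robot.sense(); print(s["tcp_pos"],s["opening"],s["force"])
plan(place(100,35,3),place(100,35,0))
for n in("side",): cv2.imwrite("pics/s2.png",robot.read_camera(n)[150:270,200:400,::-1].repeat(3,0).repeat(3,1))
E
```

```text
[0.60791217 0.05146498 0.0573243 ] 0.4250023573573085 [ 0.51138206  1.32897134 -1.64425675]
[-2.0, 10.0, -0.0] [-1.0, 1.0, 0.0] rows 0.7
[-0.0, 3.0, -0.0] [0.0, -0.0, 0.0] rows 0.6
```

View pics/s2.png

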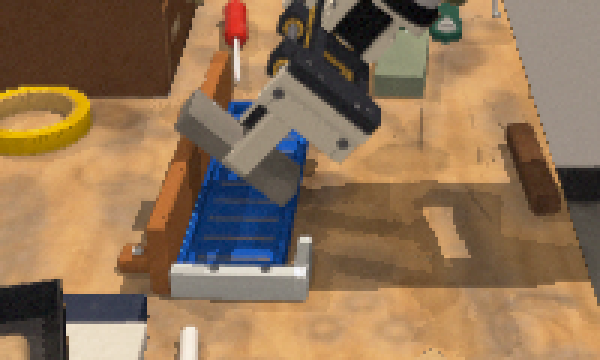

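Emit:
play_rows(offset=[[0,3,0],[0,6,0],[0,8,0],[0,8,0]], turn=[[0,0,0],[0,0,0],[0,0,0],[0,0,0]], hand=[200,200,200,200])

```text
t: 26.53
tcp_pos: [0.6114, 0.0513, 0.0493]
eef_rot: [-0.657, 0.668, 0.233, 0.262]
force: [0.5, 0.0, -1.5]
opening: 0.431
```

Emit:
play_rows(offset=[[0,1,0],[0,2,0],[0,2,0]], turn=[[0,0,0],[0,0,0],[0,0,0]], hand=[200,200,200])

```text
t: 26.78
tcp_pos: [0.6126, 0.0512, 0.0478]
eef_rot: [-0.657, 0.668, 0.233, 0.262]
force: [0.7, 0.2, -1.4]
opening: 0.428
```

Emit:
play_rows(offset=[[0,1,0],[0,2,0],[0,2,0]], turn=[[0,0,0],[0,0,0],[0,0,0]], hand=[200,200,200])

```text
t: 27.03
tcp_pos: [0.614, 0.0511, 0.0463]
eef_rot: [-0.657, 0.668, 0.233, 0.262]
force: [-0.5, -0.4, -1.8]
opening: 0.427
```

Emit:
play_rows(offset=[[0,1,0],[0,2,0],[0,2,0]], turn=[[0,0,0],[0,0,0],[0,0,0]], hand=[200,200,200])

```text
t: 27.28
tcp_pos: [0.6156, 0.0511, 0.0452]
eef_rot: [-0.657, 0.667, 0.233, 0.262]
force: [-4.2, -0.3, 4.0]
opening: 0.432
```

Emit:
play_rows(offset=[[0,1,0],[0,1,0]], turn=[[0,0,0],[0,0,0]], hand=[200,200])

```text
t: 27.45
tcp_pos: [0.6162, 0.0511, 0.045]
eef_rot: [-0.657, 0.668, 0.233, 0.262]
force: [-20.4, -1.2, 17.8]
opening: 0.427
```

Contact along the stone's normal. Easing back 1 mm and opening slightly.

Emit:
play_rows(offset=[[0,-1,0],[0,-1,0],[0,-1,0]], turn=[[0,0,0],[0,0,0],[0,0,0]], hand=[200,200,200])

```text
t: 27.7
tcp_pos: [0.6157, 0.0511, 0.0453]
eef_rot: [-0.657, 0.667, 0.233, 0.262]
force: [0.1, -0.1, 0.6]
opening: 0.427
```

Emit:
play_rows(offset=[[0,0,0],[0,0,0],[0,0,0],[0,0,0],[0,0,0]], turn=[[0,0,0],[0,0,0],[0,0,0],[0,0,0],[0,0,0]], hand=[130,125,120,115,115])

```text
t: 28.12
tcp_pos: [0.6154, 0.0511, 0.0449]
eef_rot: [-0.657, 0.668, 0.233, 0.262]
force: [-0.1, 0.8, -1.1]
opening: 0.543
```

Emit:
play_rows(offset=[[0,-15,0],[0,-40,0],[0,-75,0],[0,-75,0]], turn=[[0,0,0],[0,0,0],[0,0,0],[0,0,0]], hand=[115,115,115,115])

```text
t: 28.45
tcp_pos: [0.5676, 0.0537, 0.1086]
eef_rot: [-0.656, 0.666, 0.236, 0.265]
force: [1.0, 0.1, 0.5]
opening: 0.55
```

```bash
python3 - <<'E'
from h import *
im=robot.read_camera("wrist"); T=tool(); s=robot.sense(); print(s["tcp_pos"],s["opening"],s["force"]); cv2.imwrite("pics/w9.png",im[:,:,::-1])
im=robot.read_camera("top")
for q in("green_2_mid","grey_1_mid"):
  for d in robot.regions_of("top",q)[:2]: print(q,round(d["score"],2),d["rect"],rect("top",d["pixels"],.022))
for q in("green_2_mid","grey_1_mid"):
  for d in robot.regions_of("wrist",q)[:2]: print(q,round(d["score"],2),d["rect"])
E
```

```text
[0.56798913 0.05357797 0.10718109] 0.5493475115010643 [0.86689332 0.98380633 0.51980129]
green_2_mid 0.91 [422.5, 226.0, 49.2, 25.4] [ 479.1 -197.8  111.7   47.8   83.7]
grey_1_mid 0.84 [310.4, 164.1, 18.7, 42.8] [ 6.274e+02  5.200e+01  1.009e+02  4.010e+01 -5.000e-01]
grey_1_mid 0.47 [326.1, 171.1, 112.5, 33.9] [600.8 -39.5 140.4  76.7  88.1]
grey_1_mid 0.98 [323.0, 201.8, 58.7, 136.0]
```

View pics/w9.png

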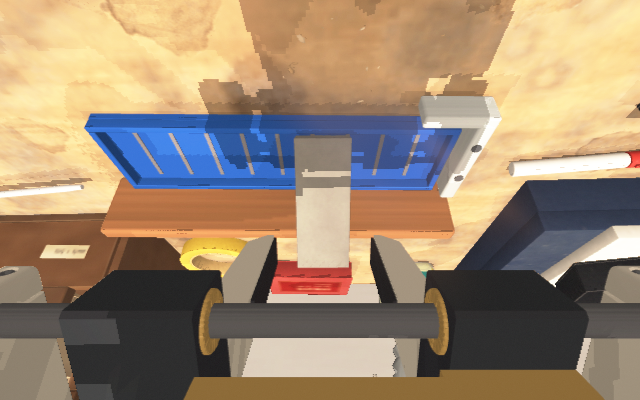

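The grey stone leans well (foot in the tray at row 135, top over the rail). Green has been knocked to about (0.479,−0.198), nearer the vice, so I look from above first.

```bash
python3 - <<'E'
from h import *
plan((520,10,160,65,10),(490,-70,190,30,0),(470,-150,190,-6,0))
E
```

```text
[7.0, -74.0, -45.0] [-10.0, 21.0, 30.0] rows 5.8
[12.0, -28.0, -85.0] [-3.0, 34.0, 10.0] rows 5.5
[59.0, -1.0, -58.0] [-0.0, 36.0, -0.0] rows 5.5
```

Emit:
play_rows(offset=[[7,-74,-45],[7,-74,-45],[7,-74,-45],[7,-74,-45],[7,-74,-45]], turn=[[-10,21,30],[-10,21,30],[-10,21,30],[-10,21,30],[-10,21,30]], hand=[60,60,60,60,60])

```text
t: 29.17
tcp_pos: [0.5218, 0.0096, 0.1629]
eef_rot: [-0.674, 0.701, -0.057, 0.226]
force: [0.6, 0.3, 0.0]
opening: 0.759
```

Emit:
play_rows(offset=[[12,-28,-85],[12,-28,-85],[12,-28,-85],[12,-28,-85],[12,-28,-85]], turn=[[-3,34,10],[-3,34,10],[-3,34,10],[-3,34,10],[-3,34,10]], hand=[60,60,60,60,60])

```text
t: 29.58
tcp_pos: [0.4922, -0.0716, 0.1889]
eef_rot: [0.627, -0.613, 0.319, -0.361]
force: [-0.8, -0.1, -0.2]
opening: 0.764
```

```bash
python3 - <<'E'
from h import *
print(tool().round(3)); plan((475,-150,190,-6,0))
E
```

```text
[[ 0.537  0.061  0.841  0.492]
 [-0.843 -0.011  0.538 -0.072]
 [ 0.042 -0.998  0.045  0.189]
 [ 0.     0.     0.     1.   ]]
[57.0, -1.0, -57.0] [-3.0, 39.0, 1.0] rows 6.0
```

Emit:
play_rows(offset=[[57,-1,-57],[57,-1,-57],[57,-1,-57],[57,-1,-57],[57,-1,-57]], turn=[[-3,36,1],[-3,36,1],[-3,36,1],[-3,36,1],[-3,36,1]], hand=[60,60,60,60,60])

```text
t: 30.0
tcp_pos: [0.4749, -0.1503, 0.1892]
eef_rot: [-0.486, 0.486, -0.51, 0.518]
force: [1.2, -0.2, -0.1]
opening: 0.765
```

Emit:
play_rows(offset=[[0,0,0],[0,0,0]], turn=[[0,3,0],[0,3,0]], hand=[60,60])

```text
t: 30.17
tcp_pos: [0.4752, -0.1495, 0.1893]
eef_rot: [-0.474, 0.474, -0.521, 0.529]
force: [-0.3, -0.7, -0.6]
opening: 0.765
```

```bash
python3 - <<'E'
from h import *
im=robot.read_camera("wrist"); T=tool(); print(T.round(3)); cv2.imwrite("pics/w10.png",im[:,:,::-1])
for d in robot.regions_of("wrist","green_2_mid")[:1]: print(round(d["score"],2),d["rect"],rect("wrist",d["pixels"],.022,T))
for d in robot.spot_point("wrist","green_2_mid")[:1]: print(d["score"],ray("wrist",d["position"][::-1],.011,T))
im=robot.read_camera("top"); cv2.imwrite("pics/top2.png",im[120:300,250:530,::-1].repeat(2,0).repeat(2,1))
E
```

```text
[[-0.098  0.009  0.995  0.475]
 [-0.995 -0.008 -0.098 -0.149]
 [ 0.007 -1.     0.009  0.19 ]
 [ 0.     0.     0.     1.   ]]
0.96 [331.1, 225.4, 47.7, 103.2] [ 479.1 -197.3  113.6   46.6   84.2]
0.82 [[ 0.47779233 -0.19953199  0.011     ]]
```

View pics/w10.png

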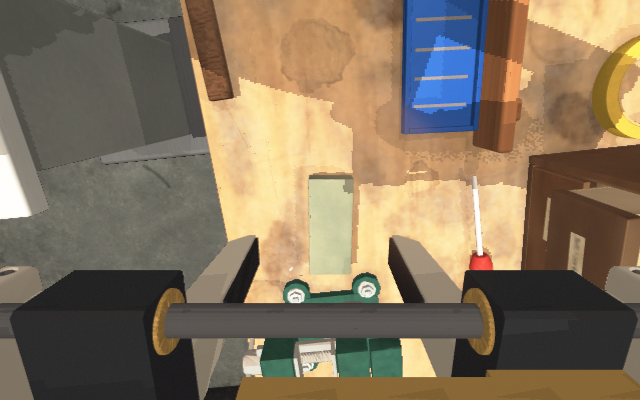

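Wrist view: the green stone is at cols 309–353, rows 175–275, and the vice feet start at row 283. I grip 10 mm towards its near end for clearance.

```bash
python3 - <<'E'
from h import *
g=lambda z:(480,-188,z,-5.8,0)
pl=lambda l: place(108,-45,l,grip=-10)
print(np.round(pl(60)),np.round(pl(3)))
plan(g(75),g(11),g(140),(490,-140,150,25,0),(530,-80,140,60,0),(pl(70)[0],pl(70)[1],140,86.6,10),pl(60),pl(10))
E
```

```text
[566. -26.  88.  87.  41.] [604. -28.  44.  87.  41.]
[37.0, 116.0, 7.0] [-1.0, 0.0, 0.0] rows 3.4
[-0.0, 64.0, 0.0] [0.0, 0.0, 0.0] rows 2.0
[1.0, -129.0, -0.0] [0.0, 0.0, 0.0] rows 3.6
[-49.0, -10.0, 5.0] [0.0, -31.0, 0.0] rows 4.8
[-37.0, 9.0, 62.0] [1.0, -35.0, 0.0] rows 5.4
[-1.0, 0.0, 62.0] [2.0, -26.0, -10.0] rows 4.4
[-3.0, 53.0, -0.0] [0.0, -0.0, -30.0] rows 4.7
[0.0, 50.0, -0.0] [0.0, -0.0, -0.0] rows 1.7
```

Emit:
play_rows(offset=[[37,116,7],[37,116,7],[37,116,7],[37,116,7],[37,116,7]], turn=[[-1,0,0],[-1,0,0],[-1,0,0],[-1,0,0],[-1,0,0]], hand=[60,60,60,60,60])

```text
t: 30.78
tcp_pos: [0.4781, -0.187, 0.074]
eef_rot: [0.471, -0.479, 0.525, -0.523]
force: [-0.3, 1.1, 0.1]
opening: 0.763
```

Emit:
play_rows(offset=[[0,25,0],[0,50,0],[0,60,0],[0,64,0],[0,64,0]], turn=[[0,0,0],[0,0,0],[0,0,0],[0,0,0],[0,0,0]], hand=[60,60,60,60,60])

```text
t: 31.2
tcp_pos: [0.4805, -0.1882, 0.0134]
eef_rot: [-0.472, 0.478, -0.523, 0.525]
force: [0.0, 0.6, -0.9]
opening: 0.765
```

Emit:
play_rows(offset=[[0,0,0],[0,0,0],[0,0,0],[0,0,0],[0,0,0]], turn=[[0,0,0],[0,0,0],[0,0,0],[0,0,0],[0,0,0]], hand=[200,200,200,200,200], newtons=35)

```text
t: 31.62
tcp_pos: [0.4805, -0.1887, 0.0132]
eef_rot: [-0.472, 0.478, -0.523, 0.526]
force: [-0.9, 0.5, 5.4]
opening: 0.491
```

Emit:
play_rows(offset=[[0,0,0],[0,0,0]], turn=[[0,0,0],[0,0,0]], hand=[200,200])

```text
t: 31.78
tcp_pos: [0.4805, -0.1887, 0.0132]
eef_rot: [-0.472, 0.478, -0.523, 0.525]
force: [-1.2, 1.2, 7.2]
opening: 0.492
```

Emit:
play_rows(offset=[[0,-30,0],[0,-70,0],[0,-110,0],[0,-129,0],[0,-129,0]], turn=[[0,0,0],[0,0,0],[0,0,0],[0,0,0],[0,0,0]], hand=[200,200,200,200,200])

```text
t: 32.2
tcp_pos: [0.4837, -0.1889, 0.1473]
eef_rot: [-0.473, 0.477, -0.52, 0.528]
force: [0.7, 0.2, -2.7]
opening: 0.495
```

Emit:
play_rows(offset=[[-49,-10,5],[-49,-10,5],[-49,-10,5],[-49,-10,5],[-49,-10,5]], turn=[[0,-31,0],[0,-31,0],[0,-31,0],[0,-31,0],[0,-31,0]], hand=[200,200,200,200,200])

```text
t: 32.62
tcp_pos: [0.4894, -0.1382, 0.1488]
eef_rot: [-0.595, 0.603, -0.377, 0.375]
force: [0.4, 0.6, -2.1]
opening: 0.493
```

Emit:
play_rows(offset=[[-37,9,62],[-37,9,62],[-37,9,62],[-37,9,62],[-37,9,62]], turn=[[1,-35,0],[1,-35,0],[1,-35,0],[1,-35,0],[1,-35,0]], hand=[200,200,200,200,200])

```text
t: 33.03
tcp_pos: [0.5294, -0.0781, 0.1386]
eef_rot: [0.686, -0.682, 0.177, -0.179]
force: [0.3, -0.4, -1.7]
opening: 0.498
```

```bash
python3 - <<'E'
from h import *
s=robot.sense();print(s["tcp_pos"],s["opening"])
pl=lambda l: place(108,-45,l,grip=-10)
plan((pl(70)[0],pl(70)[1],140,86.6,10),pl(60),pl(12))
E
```

```text
[ 0.52941498 -0.07811651  0.13862226] 0.4979413075895369
[1.0, -1.0, 61.0] [2.0, -26.0, -10.0] rows 4.4
[-3.0, 53.0, -0.0] [-0.0, 0.0, -30.0] rows 4.7
[0.0, 48.0, -1.0] [-0.0, 0.0, -0.0] rows 1.7
```

Emit:
play_rows(offset=[[1,-1,61],[1,-1,61],[1,-1,61],[1,-1,61],[1,-1,61]], turn=[[2,-26,-10],[2,-26,-10],[2,-26,-10],[2,-26,-10],[2,-26,-10]], hand=[200,200,200,200,200])

```text
t: 33.45
tcp_pos: [0.5594, -0.0258, 0.1398]
eef_rot: [-0.702, 0.706, 0.044, 0.084]
force: [-0.5, 0.2, -2.5]
opening: 0.49
```

Emit:
play_rows(offset=[[-3,53,0],[-3,53,0],[-3,53,0],[-3,53,0],[-3,53,0]], turn=[[0,0,-30],[0,0,-30],[0,0,-30],[0,0,-30],[0,0,-30]], hand=[200,200,200,200,200])

```text
t: 33.87
tcp_pos: [0.5623, -0.0265, 0.0823]
eef_rot: [-0.656, 0.671, 0.22, 0.266]
force: [-1.2, 1.2, -4.6]
opening: 0.492
```

```bash
python3 - <<'E'
from h import *
im=robot.read_camera("wrist"); T=tool(); s=robot.sense();print(T.round(3),s["opening"],s["force"]); cv2.imwrite("pics/w11.png",im[:,:,::-1])
print(np.round(proj("wrist",[(T@[x,-.009,z,1])[:3] for x in(-.044,) for z in(-.023,.023)],T)))
pl=lambda l: place(108,-45,l,grip=-10)
plan(pl(12))
E
```

```text
[[ 0.762  0.644  0.067  0.562]
 [-0.053 -0.041  0.998 -0.026]
 [ 0.645 -0.764  0.003  0.082]
 [ 0.     0.     0.     1.   ]] 0.4917899167796244 [-2.27217679  0.49742569 -4.69134782]
[[273. 180.]
 [372. 180.]]
[7.0, 47.0, 0.0] [0.0, -0.0, -1.0] rows 1.6
```

View pics/w11.png

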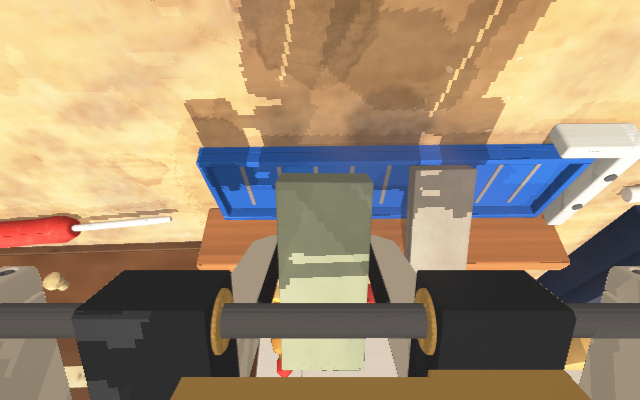

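The green stone is held squarely (lower end at row 175) and grey is still leaning at cols 408–475. Lowering green.

Emit:
play_rows(offset=[[8,20,-3],[8,35,-3],[8,47,-3],[8,47,-3],[8,47,-3]], turn=[[0,0,-1],[0,0,-1],[0,0,-1],[0,0,-1],[0,0,-1]], hand=[200,200,200,200,200])

```text
t: 34.33
tcp_pos: [0.6043, -0.0324, 0.0581]
eef_rot: [-0.654, 0.669, 0.228, 0.271]
force: [-0.5, 0.5, -2.5]
opening: 0.492
```

```bash
python3 - <<'E'
from h import *
robot.read_camera("wrist"); s=robot.sense(); print(s["tcp_pos"],s["opening"],s["force"])
plan(place(108,-48,5,grip=-10),place(108,-48,2,grip=-10))
E
```

```text
[ 0.60448858 -0.03238556  0.05885457] 0.4959304547496952 [ 0.04214899 -0.07904508 -2.85187257]
[-10.0, 8.0, 1.0] [0.0, -0.0, 1.0] rows 0.8
[-0.0, 3.0, -0.0] [0.0, -0.0, -0.0] rows 0.6
```

Emit:
play_rows(offset=[[-4,2,0],[-8,4,0],[-8,6,0],[-8,7,0],[-8,7,0]], turn=[[0,0,0],[0,0,0],[0,0,0],[0,0,0],[0,0,0]], hand=[200,200,200,200,200])

```text
t: 34.8
tcp_pos: [0.6033, -0.0324, 0.0488]
eef_rot: [-0.653, 0.669, 0.23, 0.271]
force: [0.2, -0.7, -2.1]
opening: 0.489
```

```bash
python3 - <<'E'
from h import *
s=robot.sense(); print(s["tcp_pos"],s["opening"],s["force"])
plan(place(108,-48,2,grip=-10))
E
```

```text
[ 0.60333216 -0.03239409  0.04884613] 0.4890126759582402 [ 0.18558764 -0.69476386 -2.11966084]
[-3.0, 4.0, 1.0] [0.0, -0.0, 1.0] rows 0.6
```

Emit:
play_rows(offset=[[-2,1,0],[-2,2,0],[-2,3,0],[-2,3,0]], turn=[[0,0,0],[0,0,0],[0,0,0],[0,0,0]], hand=[200,200,200,200])

```text
t: 35.13
tcp_pos: [0.6039, -0.0324, 0.0452]
eef_rot: [-0.653, 0.669, 0.23, 0.271]
force: [0.1, -0.1, -3.0]
opening: 0.492
```

Emit:
play_rows(offset=[[0,1,0],[0,2,0],[0,2,0]], turn=[[0,0,0],[0,0,0],[0,0,0]], hand=[200,200,200])

```text
t: 35.38
tcp_pos: [0.6053, -0.0325, 0.0437]
eef_rot: [-0.653, 0.669, 0.23, 0.271]
force: [0.1, 0.0, -2.2]
opening: 0.494
```

Emit:
play_rows(offset=[[0,1,0],[0,1,0],[0,1,0]], turn=[[0,0,0],[0,0,0],[0,0,0]], hand=[200,200,200])

```text
t: 35.63
tcp_pos: [0.6059, -0.0326, 0.043]
eef_rot: [-0.653, 0.669, 0.23, 0.271]
force: [-0.4, 0.2, -2.1]
opening: 0.494
```

Emit:
play_rows(offset=[[0,1,0],[0,1,0],[0,1,0]], turn=[[0,0,0],[0,0,0],[0,0,0]], hand=[200,200,200])

```text
t: 35.88
tcp_pos: [0.6064, -0.0326, 0.0426]
eef_rot: [-0.653, 0.669, 0.23, 0.271]
force: [-18.3, 0.5, 12.7]
opening: 0.496
```

Emit:
play_rows(offset=[[0,1,0],[0,1,0],[0,1,0]], turn=[[0,0,0],[0,0,0],[0,0,0]], hand=[200,200,200])

```text
t: 36.13
tcp_pos: [0.6071, -0.0326, 0.0423]
eef_rot: [-0.653, 0.669, 0.23, 0.271]
force: [-29.5, 0.2, 22.7]
opening: 0.493
```

Emit:
play_rows(offset=[[0,-1,0],[0,-2,0],[0,-2,0]], turn=[[0,0,0],[0,0,0],[0,0,0]], hand=[200,200,200])

```text
t: 36.38
tcp_pos: [0.6059, -0.0326, 0.0432]
eef_rot: [-0.652, 0.669, 0.23, 0.271]
force: [0.4, 0.5, -3.1]
opening: 0.494
```

Emit:
play_rows(offset=[[0,0,0],[0,0,0],[0,0,0],[0,0,0],[0,0,0]], turn=[[0,0,0],[0,0,0],[0,0,0],[0,0,0],[0,0,0]], hand=[115,110,105,100,100])

```text
t: 36.8
tcp_pos: [0.6061, -0.0326, 0.0433]
eef_rot: [-0.652, 0.669, 0.23, 0.272]
force: [0.5, -0.3, 0.5]
opening: 0.606
```

Emit:
play_rows(offset=[[0,-15,0],[0,-40,0],[0,-75,0],[0,-100,0],[0,-100,0]], turn=[[0,0,0],[0,0,0],[0,0,0],[0,0,0],[0,0,0]], hand=[100,100,100,100,100])

```text
t: 37.22
tcp_pos: [0.5469, -0.0296, 0.1317]
eef_rot: [-0.649, 0.668, 0.235, 0.276]
force: [2.2, -0.3, 2.6]
opening: 0.612
```

```bash
python3 - <<'E'
from h import *
im=robot.read_camera("wrist"); T=tool(); s=robot.sense(); print(s["tcp_pos"],s["opening"],s["force"]); cv2.imwrite("pics/w12.png",im[:,:,::-1])
for q in("green_2_mid","grey_1_mid"):
  for d in robot.regions_of("wrist",q)[:2]: print(q,round(d["score"],2),d["rect"])
im=robot.read_camera("side"); cv2.imwrite("pics/s3.png",im[150:270,200:400,::-1].repeat(4,0).repeat(4,1))
E
```

```text
[ 0.54600591 -0.02940632  0.12787357] 0.6106514294724901 [ 0.27509508 -0.19987676  0.78128616]
green_2_mid 0.62 [325.9, 192.2, 61.5, 131.6]
green_2_mid 0.54 [429.2, 188.3, 61.9, 121.5]
grey_1_mid 0.67 [429.6, 185.8, 63.9, 124.7]
```

View pics/w12.png

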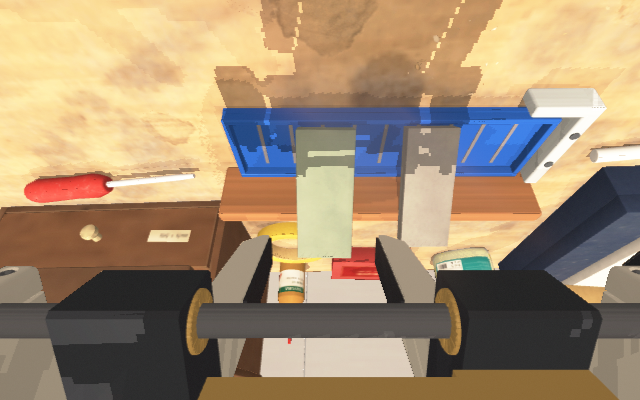

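View pics/s3.png

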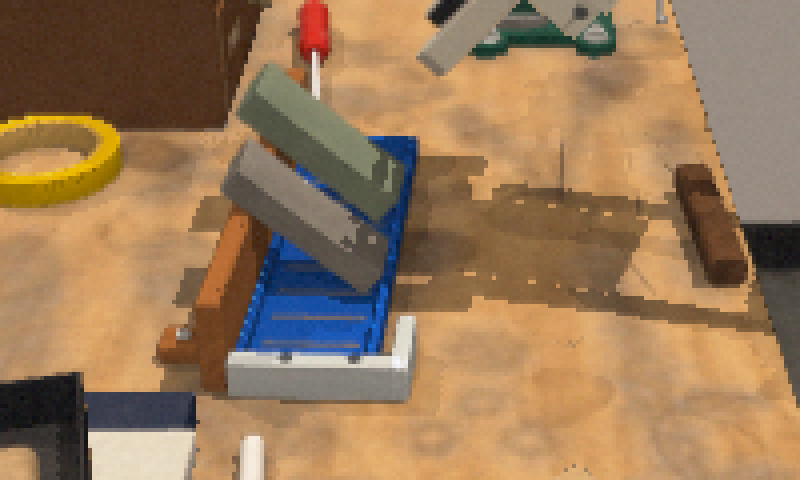

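Both stones lean on the rail with their feet in the tray: green at cols 297–355, grey at 400–462, with a clear gap. Retreating for a last check of tray and stillness.

Emit:
play_rows(offset=[[-40,-80,0],[-40,-80,0],[-40,-80,0],[-40,-80,0],[-40,-80,0]], turn=[[0,0,30],[0,0,30],[0,0,30],[0,0,30],[0,0,30]], hand=[100,100,100,100,100])

```text
t: 37.83
tcp_pos: [0.4593, -0.0232, 0.1522]
eef_rot: [-0.701, 0.706, 0.046, 0.091]
force: [-0.0, -0.5, 0.1]
opening: 0.606
```

```bash
python3 - <<'E'
from h import *
T=tool(); print(T.round(3))
im=robot.read_camera("top"); cv2.imwrite("pics/top3.png",im[110:290,150:490,::-1].repeat(2,0).repeat(2,1))
for q,z in [("tray_left_back",.008),("tray_right_back",.008),("green_2_mid",.05),("grey_1_mid",.05),("pommel_1_mid",.013),("pommel_2_mid",.013),("pommel_3_mid",.013),("corner_stop",.011),("drip_tray",0)]:
  for c in("top",):
    for d in robot.spot_point(c,q)[:2]:
        w=ray(c,d["position"][::-1],z)[0,:2]*1000; print(c,q,round(d["score"],2),np.round(w),"rail",np.round([(w-O)@EX,(w-O)@EY]))
s1=robot.read_camera("side").astype(int); s2=robot.read_camera("side").astype(int); print("diff",abs(s1-s2)[150:270,230:320].mean())
im=robot.read_camera("wrist"); T=tool()
for q,z in [("tray_left_back",.008),("tray_right_back",.008)]:
    for d in robot.spot_point("wrist",q)[:1]:
        w=ray("wrist",d["position"][::-1],z,T)[0,:2]*1000; print("wrist",q,round(d["score"],2),np.round(w),"rail",np.round([(w-O)@EX,(w-O)@EY]))
E
```

```text
[[ 0.979  0.193  0.064  0.459]
 [-0.062 -0.014  0.998 -0.023]
 [ 0.193 -0.981 -0.002  0.152]
 [ 0.     0.     0.     1.   ]]
top tray_left_back 0.64 [652. 137.] rail [  4. 123.]
top tray_right_back 0.95 [640. -98.] rail [   7. -113.]
top green_2_mid 0.78 [620. -26.] rail [-18. -42.]
top grey_1_mid 0.87 [611.  52.] rail [-31.  35.]
top pommel_1_mid 0.43 [636.  16.] rail [-4.  2.]
top pommel_1_mid 0.38 [522. 294.] rail [-134.  272.]
top pommel_2_mid 0.52 [413. 302.] rail [-244.  274.]
top pommel_2_mid 0.27 [626.  55.] rail [-17.  39.]
top pommel_3_mid 0.52 [418. 303.] rail [-239.  275.]
top corner_stop 0.79 [569. 124.] rail [-77. 105.]
top drip_tray 0.78 [571. 129.] rail [-75. 110.]
diff 2.0742592592592595
wrist tray_right_back 0.92 [ 636. -107.] rail [   3. -122.]
```

View pics/top3.png

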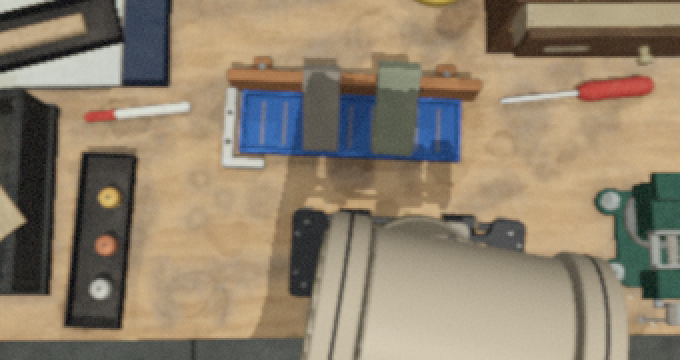

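Final top view: the tray is flush along the rail, both stones lean side by side with a gap, all three caps are in the box, and the bystanders I can see are untouched. The arm hides the handle blank here. Handing in.

```bash
python3 -c "
from cell import robot
print(robot.sign_off())"
```

```text
the job is handed in; nothing more can be done
None
```

I moved all three pommel caps into the card box and swung the tray flush against the rail. I then leaned the grey stone and the green stone on the rail with their feet in the tray, and handed the job in at about 38 s. There was only one green stone (green_2). It was knocked aside partway through, so I found it again before gripping it.

**Last checks that agreed:**
- **Tray:** the right end and then the middle-left were each pressed until they met firm resistance (about 6 N and 14 N). In the final pictures its back edge lies along the rail, within about 3 mm of what the cameras can resolve.
- **Stones:** centres are about 77 mm apart along the rail, both well within its length. I aimed for about 0.86 rad from vertical. In the side view both feet are inside the tray and both tops rest over the rail.
- **Caps:** all three are visible in the box.
- **Bystanders:** the marker and screwdriver have not moved. The handle blank was in place in the last side view, but the arm hid it in the final top view.

**Checks that were weak or disagreed:**
- The point network put the tray's back ends 3 to 7 mm beyond the rail's front face, which is impossible. I took that as error in my estimate of the rail's position.
- It also gave a few low-confidence false hits for the caps.
- I checked that the stones were still only by comparing two side pictures. They differed by about 2 grey levels, which I took to be camera noise without measuring the noise itself.

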